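# Load the bottle shaker and couple its carriage with the linch pin

## Task

Get the shaker ready to run: the white carriage was left part-way along its rails, so first draw it back by its knob into the detent at the loading end, then stand every small amber bottle that is on the bench upright and fully down in one of its bores, and push the loaded carriage along the rails into the detent at the drive end, where its tongue lies over the drive lug. Take the linch pin from its parking ear, push it down through tongue and lug until its shoulder sits on the tongue, ring side facing out past the end of the tongue, and flip the sprung ring down over the pin's end until it snaps, so that the pin cannot shake out. Do not disturb the flask, the dish and the tall volumetric flask that stand round about.

Things in the scene. Friction and masses are not known exactly. Their poses are not given: they have to be found in the camera images.
- shaker: Reciprocating bottle shaker, a low grey housing 130 x 400 x 58 mm fixed to the bench, with two rails on top. Origin on the bench, 25 mm to the +y side of the housing's middle; +y runs along the rails from the loading end to the drive end, -x is the front panel (towards the robot), z up. A steel drive lug, 24 mm wide, stands out past its drive end; a parking ear with an upright bore stands out from its front near the drive end.
- carriage (a joint): Travel of the white bottle carriage along the shaker's +y, m: 0 at the loading end, 0.100 at the drive end (end stop). A spring plunger holds it at both ends: about 5 N takes it over the bar into or out of either detent (the bars lie 6 mm short of the ends), 1 to 2 N between them. It starts somewhere between. Only at 0.100 do the tongue's hole and the lug's hole line up.
- push_knob (a point): Middle of the black knob on the carriage's loading end (round, 24 mm wide, its top 12 mm above this point and its foot plate 33 mm below it). Move the carriage by it along the shaker's y.
- well0 (a point): Centre of the floor of the first round bore of the carriage (nearest the knob). The carriage is a white block 72 mm across and 250 mm long, 30 mm thick, with four bores in a row along it, 60 mm apart, 48 mm in diameter and 24 mm deep with chamfered mouths; a bottle's middle is 39 mm above this point when it stands in the bore. Axes as the shaker's.
- well1 (a point): Same for the second bore.
- well2 (a point): Same for the third bore.
- well3 (a point): Same for the fourth bore (nearest the tongue).
- eye (a point): Where the middle of the pin's shoulder comes to rest: on the lug's bore axis, at the height of the top of the carriage's tongue. Tongue (8 mm, on the carriage) and lug (10 mm, 1 mm below it) are both 24 mm wide, end 13 mm past the bore, and have 12 mm bores with small chamfers. Axes as the shaker's: +y points out past the free end of tongue and lug, where the ring must swing down. Both overhang, with 63 mm free height over the bench.
- park_bore (a point): Mouth of the 12 mm bore of the parking ear, where the pin's shoulder rests while it is parked; the ear is 14 mm thick.
- pin_head (a point): Grip point of the steel linch pin, in its head: the head is an upright bar 16 mm (along its x) by 14 mm (along its y), which reaches 14 mm above this point and 27 mm below it. z is the pin's axis, up; the ring is hinged along y and stands out towards +x while open.
- pin_shoulder (a point): Centre of the underside of the pin's shoulder (19 mm across), 30 mm below pin_head. The shaft below it is 10 mm thick and 37 mm long with a tapered end; total mass about 100 g. Axes as pin_head's.
- ring (a joint): Angle of the sprung ring, rad: about -0.05 open (it stands out level from the head), 1.62 shut (it hangs round tongue and lug with its far side past the pin's end). It is hinged 8 mm above the shoulder, and springs back open below about 0.6 and snaps shut by itself beyond; about 1 N at the far side turns it.
- ring_far (a point): Middle of the far side of the ring's wire, 50 mm from its hinge. The ring is a circle of 51 mm mean diameter in 4 mm wire; its opening straddles tongue and lug as it swings.
- flask: Bystander: conical glass flask, 63 mm wide, 112 mm tall, origin under its middle.
- dish: Bystander: white evaporating dish, 74 mm wide, 36 mm tall, origin under its middle.
- vol_flask: Bystander: amber volumetric flask with a long neck, 52 mm wide, 188 mm tall, origin under its middle.
- bottle0_mid (a point): Middle (half-way up) of a small amber glass bottle with a wide flat stopper, 44 mm in diameter and 78 mm tall, about 200 g, most of it low in its foot; grasp it by the body. The bottles stand on the free bench in front of the shaker. None if it is absent.
- bottle1_mid (a point): Same for another such bottle.
- bottle2_mid (a point): Same for another such bottle.
- bottle3_mid (a point): Same for another such bottle.
Things that resemble listed ones, but are neither listed nor needed, are in the scene too. Leave any blue look-alike of the part that bears bottle0_mid alone.

How it is judged:
By the outcome, as a careful person would: the job done as asked, in the order asked, and still so for the second after the job is handed in, with the robot touching nothing.
Of bottle0, bottle1, bottle2, bottle3 only 2 to 4 are there at a start; the rules pass over those that are not, and their reading is None.
At some moment in a run one of bottle0, bottle1, bottle2, bottle3 may be knocked a few centimetres aside while the robot is not near it.
It also fails if it takes over 210 s, if anything falls off the work surface, if the arm or the gripper's body presses on something with over 40 N, if the wrist force passes 120 N, or if a joint passes its speed limit or range.

## Robot

A 6-joint arm with a two-finger parallel gripper is mounted at the origin on a cart in front of the work surface, level with it; the furniture and walls round the work are solid. World frame = base frame: x ahead of the robot, y to its left, z up, the work surface at z = 0. Lengths are in m, angles in rad, forces in N, time in s.
With the tool pointing down it reaches from about 0.3 to 0.775 m from the base axis. Payload 14.6 kg.
Tool frame: the origin (TCP) lies midway between the tips of the shut fingers; the grasp point (between the pads) lies 19 mm behind it (ctrl.tcp_to_grasp is the z of the grasp point in the tool frame, in m); z points along the fingers, y is the line along which they close (so a half turn about z gives the same grasp; the last joint's range is limited). The gripper opens to 94 mm and grips with 3 to 60 N. Pads are 16 mm wide; open, the fingers measure 119 mm over their backs; the gripper's body (75 mm by 177 mm) begins 78 mm behind the grasp point.
Start: joints at [-1.288, 0.3, 1.521, -0, 1.321, -0.067], TCP at [0.188, -0.517, 0.168] pointing down, gripper open.
Joint ranges: [-3.03, 3.03], [-0.79, 2.21], [0.23, 2.52], [-1.04, 4.18], [0, 3.07], [-2.55, 2.55]. Speed limits (rad/s): [2.22, 2.22, 2.57, 3.14, 3.14, 3.14].

## Interface

Orientations are given as [roll, pitch, yaw] about the fixed x, y, z axes, in that order (R = Rz(yaw) Ry(pitch) Rx(roll)).
In Python, from station import monitor, camera, ctrl gives the robot as it stands.
- The arm moves only by the tool apply_moves, never from a script. Its argument "plan" is one flat list of numbers, 4 for each row, row after row: the shift along the tool's x, y, z in mm, then the turn about the tool's z in rad. In form: [dx, dy, dz, spin, dx, dy, dz, spin, ...]. A call has 1 to 20 rows; each row shifts and turns the commanded pose from where the row before left it, along the tool's axes as they then stand; what a row does not reach is not made up. A row lasts 1/10 s, in which the tool goes at most 50 mm and 8.59 degrees, less where a joint would pass 70% of its speed; a pose out of reach is approached as far as the arm can. A call is refused whole if a number of a shift passes 50 or a number of a turn 0.15, either way. A call with a gripper value outside its range is refused whole. "hand" is the gripper command: -1 is shut, 1 is fully open, values between are in proportion, set as the call begins (left out, the last holds). The fingers move at their own pace and stop on an object; "squeeze" is the grip in N (left out, the last holds). Time passes only in rows, so rows that do not move let the fingers close. It gives the time, the measured TCP pose, the force, the opening and the grip force at its end, in the units of the state.
- monitor.get_obs(): the state, without advancing time (a new reading comes with each control period).
- camera(name): name is "scene" or "side" or "wrist"; returns a dict with "image" (384x512x3 uint8, red, green, blue), "range_z" (384x512 float32, m along the optical axis (not along the pixel's ray), 0 where there is no reading), "mtx" (3x3 intrinsics, pixels), "rvec" (rotation vector, rad) and "tvec" (3), from world to camera coordinates, as OpenCV has them. Camera axes: x right, y down, z forward; pixel columns grow to the right and rows downward; lengths in m; the calibration is good to about 2 mm. A picture is of the moment at which its call begins.
- ctrl.hand_in(): hands the job in; it is judged then, once.
The state is a dict: "time_s": time; "qpos": joint angles; "joint_vel": joint speeds; "tau": joint torques, N m; "ee_pos": TCP position; "eef_rot": TCP orientation; "force": force on the tool from outside, world axes, zero at the start; "moment": the same for the moment, N m; "grip_width": finger opening in m; "grip_force": force on a finger pad.
Only numpy, scipy, OpenCV 4.12 (cv2) and the standard library are available. Lean on these libraries where they do the work, as an engineer would, in place of code of your own. Each camera call takes 0.05 s, during which the arm holds its last target. There are 200 camera calls.

## Working session

There is one attempt and no reset: what is moved stays moved. The work goes in short steps, Python scripts to look and compute and a tool call to move; the robot and the scene stay as the last step left them, time stands still between calls to the robot, and variables do not carry over. Pictures are saved under pics/ and viewed, at most 14 in all, crops included, and the job is handed in when it is done.

Besides the shell and the picture viewer there is one more tool, called after ">>>" as name(argument=value, ...), one argument or row to a line, values as JSON. apply_moves: Moves the arm, as the interface text tells. Its arguments: {"type":"object","properties":{"plan":{"type":"array","items":{"type":"number"}},"hand":{"type":"number"},"squeeze":{"type":"number"}},"required":["plan"]}

```bash
ls; mkdir -p pics; cat > h.py <<'E'
import numpy as np, cv2
from station import monitor, camera, ctrl
def shot(n,save=None):
    c=camera(n)
    if save: cv2.imwrite('pics/'+save,c['image'][:,:,::-1]); np.savez('pics/'+save+'.npz',**c)
    return c
def cloud(c):
    z=c['range_z'];K=np.array(c['mtx']);R=cv2.Rodrigues(np.array(c['rvec'],float))[0];t=np.array(c['tvec'],float).ravel()
    v,u=np.indices(z.shape)
    p=np.stack([(u-K[0,2])/K[0,0]*z,(v-K[1,2])/K[1,1]*z,z],-1)
    P=(p-t)@R
    P[z<=0]=np.nan
    return P
E
python3 - <<'E'
from h import *
a=shot('scene','s0.png');b=shot('side','d0.png')
cv2.imwrite('pics/both0.png',cv2.resize(np.vstack([a['image'],b['image']])[:,:,::-1],None,fx=.78,fy=.78))
o=monitor.get_obs();print(o['ee_pos'],o['eef_rot'],ctrl.tcp_to_grasp)
for c in(a,b):
    R=cv2.Rodrigues(np.array(c['rvec'],float))[0];print(-R.T@np.ravel(c['tvec']),R[2])
E
```

```text
pics
[ 0.18842918 -0.51643216  0.16756968] [-3.14059927e+00 -9.92853567e-05  3.49821820e-01] -0.0188
[ 0.11040198 -0.77518294  1.1492254 ] [ 0.34367287  0.56396898 -0.75088478]
[ 9.72148815e-05 -1.28444296e+00  6.53631752e-01] [ 0.37120474  0.85283586 -0.36725746]
```

View pics/s0.png

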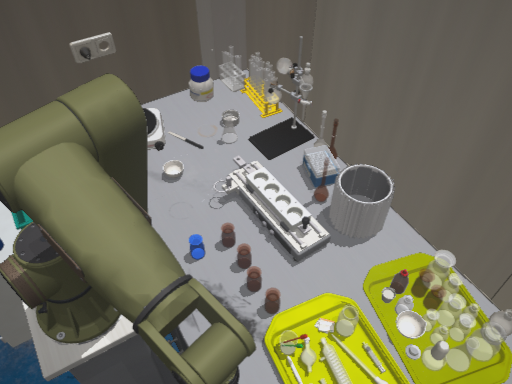

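View pics/d0.png

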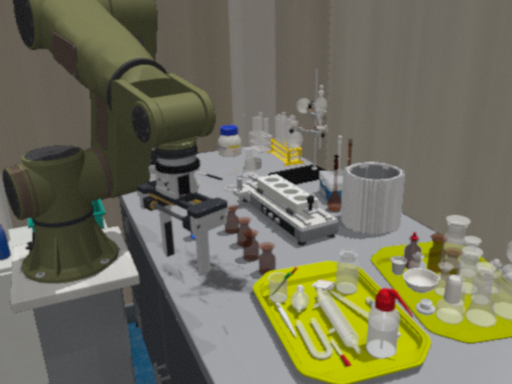

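Amber bottles are at (228,235), (244,256), (254,278) and (272,300) in the scene view. The blue look-alike is at (196,246) and the tall amber volumetric flask at (321,190). The knob is near (305,222), the pin near (222,186) and the dish at (173,170). The four brown ones are my choice; next is a close crop with measurements.

```bash
python3 - <<'E'
from h import *
c=np.load('pics/s0.png.npz');P=cloud(c);im=c['image']
cv2.imwrite('pics/crop.png',cv2.resize(im[145:320,180:340,::-1],None,fx=3.4,fy=3.4,interpolation=cv2.INTER_CUBIC))
hsv=cv2.cvtColor(im,cv2.COLOR_RGB2HSV).astype(int)
m=((hsv[...,0]<12)|(hsv[...,0]>170))&(hsv[...,1]>70)&(P[...,2]>.012)&(P[...,2]<.2)
n,l,s,ce=cv2.connectedComponentsWithStats(m.astype(np.uint8))
for i in range(1,n):
    if s[i,4]>40:
        q=P[l==i]; print(ce[i].round(),s[i,4],np.nanmin(q,0).round(3),np.nanmax(q,0).round(3))
        t=q[q[:,2]>np.nanmax(q[:,2])-.008]; print('  top',t.mean(0).round(4),((t.min(0)+t.max(0))/2).round(4))
# white carriage top, z histogram near shaker
R=(P[...,0]>.3)&(P[...,0]<.8)&(P[...,1]>-.4)&(P[...,1]<.3)
h,e=np.histogram(P[R][:,2],np.arange(0,.16,.004));print(dict(zip(e[:-1].round(3),h)))
for p in [(305,222),(264,180),(290,216),(222,186),(238,160),(325,240),(218,186),(232,184),(173,165),(230,130),(321,190)]:
    print(p,P[p[1],p[0]].round(4))
E
```

```text
[335. 127.] 41 [0.945 0.086 0.119] [0.958 0.107 0.186]
  top [0.9504 0.0917 0.1845] [0.9513 0.0924 0.1845]
[333. 149.] 71 [0.945 0.071 0.022] [0.968 0.103 0.112]
  top [0.9478 0.0882 0.1119] [0.9478 0.0882 0.1119]
[321. 194.] 124 [ 0.787 -0.066  0.014] [ 0.822 -0.03   0.059]
  top [ 0.8076 -0.051   0.0547] [ 0.8082 -0.0499  0.0553]
[227. 229.] 75 [ 0.434 -0.06   0.071] [ 0.467 -0.027  0.082]
  top [ 0.4511 -0.0437  0.0774] [ 0.4507 -0.0437  0.0781]
[244. 250.] 90 [ 0.438 -0.15   0.072] [ 0.472 -0.119  0.081]
  top [ 0.4554 -0.135   0.0771] [ 0.455  -0.1343  0.0775]
[253. 273.] 103 [ 0.424 -0.233  0.07 ] [ 0.456 -0.197  0.082]
  top [ 0.4392 -0.216   0.0771] [ 0.4399 -0.215   0.0778]
[404. 273.] 48 [ 0.782 -0.445  0.073] [ 0.8   -0.425  0.1  ]
  top [ 0.792  -0.4358  0.0973] [ 0.793  -0.436   0.0964]
[272. 300.] 207 [ 0.429 -0.321  0.012] [ 0.466 -0.284  0.081]
  top [ 0.4474 -0.3006  0.0772] [ 0.4474 -0.3005  0.0775]
{np.float64(0.0): np.int64(6842), np.float64(0.004): np.int64(684), np.float64(0.008): np.int64(249), np.float64(0.012): np.int64(482), np.float64(0.016): np.int64(937),
[... 833 characters left out ...]
64(29), np.float64(0.12): np.int64(51), np.float64(0.124): np.int64(37), np.float64(0.128): np.int64(26), np.float64(0.132): np.int64(27), np.float64(0.136): np.int64(21), np.float64(0.14): np.int64(27), np.float64(0.144): np.int64(26), np.float64(0.148): np.int64(26), np.float64(0.152): np.int64(23)}
(305, 222) [ 0.6458 -0.1672  0.1161]
(264, 180) [0.6533 0.0724 0.0739]
(290, 216) [ 0.6424 -0.098   0.0722]
(222, 186) [0.5288 0.1379 0.0537]
(238, 160) [0.6265 0.2    0.0736]
(325, 240) [ 0.6944 -0.2136  0.0454]
(218, 186) [ 5.373e-01  1.900e-01 -1.000e-04]
(232, 184) [0.5609 0.1265 0.0561]
(173, 165) [0.4425 0.3587 0.009 ]
(230, 130) [0.6912 0.3761 0.0519]
(321, 190) [ 0.8012 -0.0487  0.054 ]
```

View pics/crop.png

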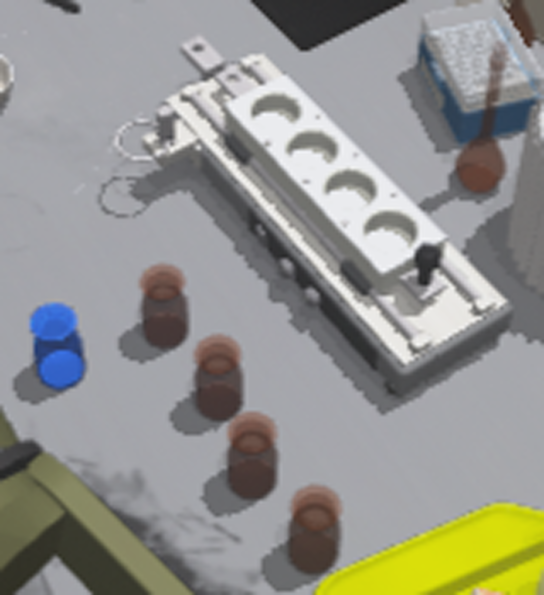

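The crop shows four brown bottles, the blue one to leave alone, the black knob at (428,262), the four bores, the drive lug at (200,55), and the parked pin with its ring pointing to -x, +y at around (165,135). Now fitting the carriage frame.

```bash
python3 - <<'E'
from h import *
c=np.load('pics/s0.png.npz');P=cloud(c);im=c['image'].astype(int)
R=(P[...,0]>.5)&(P[...,0]<.75)&(P[...,1]>-.25)&(P[...,1]<.25)
m=R&(P[...,2]>.094)&(P[...,2]<.104)&(im.min(-1)>150)
n,l,s,ce=cv2.connectedComponentsWithStats(m.astype(np.uint8));i=1+np.argmax(s[1:,4]);q=P[l==i]
r=cv2.minAreaRect((q[:,:2]*1000).astype(np.float32));print('car',r,np.median(q[:,2]))
# axis direction
w,h=r[1];box=cv2.boxPoints(r);e=max([(box[1]-box[0]),(box[2]-box[1])],key=np.linalg.norm);e/=np.linalg.norm(e);e*=np.sign(e[1]);
yaw=np.arctan2(-e[0],e[1]);print('yaw',yaw)
cen=np.array(r[0])/1000;ey=e;ex=np.array([e[1],-e[0]])
A=np.stack([ex,ey])
L=(P[...,:2]-cen)@A.T
def st(name,mm):
    q=P[mm];lo=L[mm];print(name,len(q),'local',lo.min(0).round(4),lo.max(0).round(4),'med',np.median(lo,0).round(4),'z',np.median(q[:,2]).round(4),q[:,2].max().round(4))
st('floor',R&(abs(P[...,2]-.074)<.005)&(abs(L[...,0])<.03)&(abs(L[...,1])<.12))
for k in range(4):
    y0=-.09+.06*k
    mm=R&(P[...,2]<.092)&(abs(L[...,0])<.03)&(abs(L[...,1]-y0)<.03); st('well%d'%k,mm)
mm=R&(im.max(-1)<70)&(P[...,2]>.085)&(L[...,1]<-.11);st('knob',mm)
mm=R&(im.max(-1)<70)&(P[...,2]>.113)&(L[...,1]<-.11);st('knobtop',mm)
mm=(abs(P[...,2]-.075)<.008)&(abs(L[...,0])<.02)&(L[...,1]>.126)&(L[...,1]<.3);st('tongue',mm)
mm=(P[...,2]>.03)&(P[...,2]<.066)&(abs(L[...,0])<.09)&(abs(L[...,1])<.35);st('housing',mm)
mm=(P[...,2]>.07)&(L[...,0]<-.06)&(L[...,0]>-.16)&(L[...,1]>.03)&(L[...,1]<.3);st('pin',mm)
mm=(P[...,2]>.09)&(L[...,0]<-.06)&(L[...,0]>-.16)&(L[...,1]>.03)&(L[...,1]<.3);st('pintop',mm)
print(cen,ex,ey)
E
```

```text
car ((643.5233154296875, -19.823348999023438), (76.40059661865234, 255.16319274902344), 3.7905333042144775) 0.09891668597116297
yaw 0.06615751
floor 300 local [-0.0109 -0.1008] [0.0265 0.1157] med [ 0.0074 -0.0111] z 0.0751 0.079
well0 132 local [-0.0209 -0.1189] [ 0.0253 -0.0638] med [ 0.0093 -0.0816] z 0.0764 0.0919
well1 123 local [-0.0117 -0.0404] [ 0.0265 -0.0043] med [ 0.0106 -0.0197] z 0.0768 0.0912
well2 113 local [-0.0099  0.0214] [0.0266 0.0557] med [0.01   0.0423] z 0.0765 0.0914
well3 108 local [-0.0129  0.0734] [0.0278 0.1158] med [0.0107 0.1017] z 0.0776 0.0919
knob 50 local [-0.0144 -0.1527] [ 0.0038 -0.1347] med [-0.0058 -0.1456] z 0.1169 0.1268
knobtop 33 local [-0.0144 -0.1527] [ 0.0038 -0.1357] med [-0.0059 -0.1461] z 0.121 0.1268
tongue 136 local [-0.0116  0.1405] [0.0153 0.2416] med [0.0008 0.1965] z 0.0741 0.0829
housing 2091 local [-0.0898 -0.1991] [0.0661 0.2384] med [-0.0456 -0.084 ] z 0.0556 0.066
pin 65 local [-0.1387  0.1279] [-0.0792  0.1775] med [-0.0909  0.1458] z 0.084 0.1056
pintop 25 local [-0.0958  0.1391] [-0.0802  0.1584] med [-0.0884  0.1456] z 0.0997 0.1056
[ 0.64352332 -0.01982335] [0.9978124  0.06610926] [-0.06610926  0.9978124 ]
```

>>> apply_moves(
  plan=[0,0,-12,-0.143,0,0,-12,-0.143,0,0,-12,-0.143,0,0,-12,-0.143,0,0,-12,-0.143,0,0,-12,-0.143,0,0,-12,-0.143,0,0,-12,-0.143,0,0,-12,-0.143],
  hand=0.2,
)

```text
time_s: 1.0
ee_pos: [0.1884, -0.5165, 0.2762]
eef_rot: [-3.141, -0.001, 1.643]
force: [-0.9, 0.6, 0.5]
grip_width: 0.0561
grip_force: 0.0
```

```bash
cat >> h.py <<'E'
from scipy.spatial.transform import Rotation as Ro
YAW=0.066+np.pi/2
def to(x,y,z,yaw=YAW):
    o=monitor.get_obs();R=Ro.from_euler('xyz',o['eef_rot']);d=R.inv().apply(np.array([x,y,z])-o['ee_pos'])*1000
    print('to',d.round(1),'spin',round((o['eef_rot'][2]-yaw+np.pi)%(2*np.pi)-np.pi,3),'rot',np.round(o['eef_rot'],3))
CEN=np.array([.6435,-.0198]);EX=np.array([.9978,.0661]);EY=np.array([-.0661,.9978])
def loc(a,b): return CEN+a*EX+b*EY
E
python3 - <<'E'
from h import *
c=np.load('pics/s0.png.npz');P=cloud(c)
m=(P[...,0]>.72)&(P[...,0]<1)&(P[...,1]>-.3)&(P[...,1]<-.08)&(P[...,2]>.1);q=P[m];print('pot',q.min(0),q.max(0))
k=loc(-.004,-.145);print(k);to(k[0],k[1],.20)
E
```

```text
pot [ 0.76964443 -0.29997052  0.10000416] [ 0.99999545 -0.08001955  0.74328157]
[ 0.6490933 -0.1647454]
to [317.7 484.8  76.4] spin 0.006 rot [-3.141e+00 -1.000e-03  1.643e+00]
```

>>> apply_moves(
  plan=[19.9,30.3,0,0,19.9,30.3,0,0,19.9,30.3,0,0,19.9,30.3,0,0,19.9,30.3,0,0,19.9,30.3,0,0,19.9,30.3,0,0,19.9,30.3,0,0,19.9,30.3,0,0,19.9,30.3,0,0,19.9,30.3,0,0,19.9,30.3,0,0,19.9,30.3,0,0,19.9,30.3,0,0,19.9,30.3,0,0,19.9,30.3,0,0,0,0,10,0,0,0,10,0],
)

```text
time_s: 2.8
ee_pos: [0.6513, -0.1666, 0.2545]
eef_rot: [-3.14, -0.0, 1.638]
force: [0.7, -0.1, -0.1]
grip_width: 0.0566
grip_force: 0.0
```

```bash
python3 - <<'E'
from h import *
c=shot('wrist','w1.png');P=cloud(c)
R=cv2.Rodrigues(np.array(c['rvec'],float))[0];print('cam',-R.T@np.ravel(c['tvec']),R[2],monitor.get_obs()['ee_pos'])
im=c['image'].astype(int);m=(im.max(-1)<80)&(P[...,2]>.108)&(P[...,2]<.135)&(abs(P[...,0]-.65)<.05)&(abs(P[...,1]+.165)<.06)
q=P[m];print(len(q),q.min(0),q.max(0),np.median(q,0))
E
```

```text
cam [ 0.64715983 -0.09304937  0.4717793 ] [ 0.01618538 -0.25606383 -0.96652436] [ 0.65038947 -0.16716169  0.25281636]
274 [ 0.64250779 -0.16847077  0.11631057] [ 0.66290335 -0.1492349   0.1274626 ] [ 0.65218984 -0.1584592   0.12431353]
```

View pics/w1.png

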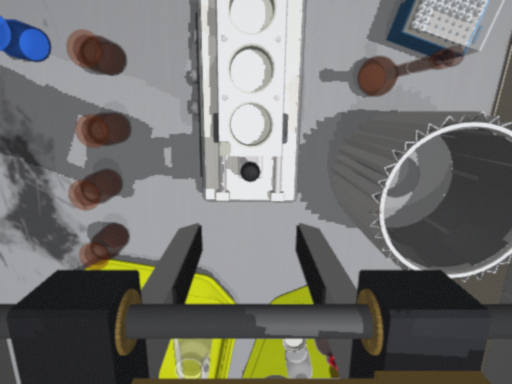

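The wrist view shows the knob at (250,170), the bores above it at (250,123), (250,68) and (250,10), and the bottles on the left. The pot on the right clears the gripper by about 3 cm.

```bash
python3 - <<'E'
from h import *
c=np.load('pics/w1.png.npz');P=cloud(c);im=c['image'].astype(int)
m=(im.min(-1)>150)&(P[...,2]>.094)&(P[...,2]<.104)&(abs(P[...,0]-.645)<.06)&(P[...,1]<.02)&(P[...,1]>-.16)
n,l,s,ce=cv2.connectedComponentsWithStats(m.astype(np.uint8));i=1+np.argmax(s[1:,4]);q=P[l==i]
for y in np.arange(-.14,.02,.02):
    t=q[abs(q[:,1]-y)<.003]; 
    if len(t):print(round(y,3),t[:,0].min().round(4),t[:,0].max().round(4),((t[:,0].min()+t[:,0].max())/2).round(4))
print('ymin',q[:,1].min(), 'z',np.median(q[:,2]))
f=(abs(P[...,2]-.0748)<.003)&(abs(P[...,0]-.645)<.026)&(P[...,1]>-.135)&(P[...,1]<.03)
n,l,s,ce=cv2.connectedComponentsWithStats(f.astype(np.uint8))
for i in range(1,n):
    if s[i,4]>150:
        t=P[l==i];print('well',s[i,4],(t.min(0)+t.max(0))/2,np.ptp(t,0),np.median(t[:,2]))
to(.652,-.160,.098)
E
```

```text
-0.14 0.6154 0.6867 0.651
-0.12 0.6145 0.6862 0.6504
-0.1 0.6136 0.6849 0.6493
-0.08 0.6116 0.6834 0.6475
-0.06 0.6107 0.6828 0.6467
-0.04 0.61 0.681 0.6455
-0.02 0.6092 0.6801 0.6446
0.0 0.6072 0.6791 0.6432
ymin -0.1460958388562099 z 0.10048200818121183
well 1122 [0.64256958 0.00842768 0.07579003] [0.04699494 0.03384134 0.00401821] 0.07643533312133566
well 1318 [ 0.64602869 -0.0487043   0.07601403] [0.04772194 0.04638715 0.00355168] 0.07650098429485186
well 1148 [ 0.64862378 -0.10969183  0.07592432] [0.04472069 0.0475332  0.00374858] 0.07656266187317992
to [  6.9   2.6 154.8] spin -0.0 rot [-3.138e+00 -1.000e-03  1.637e+00]
```

>>> apply_moves(
  plan=[1.5,0.5,20,0,1.5,0.5,20,0,1.5,0.5,20,0,1.5,0.5,20,0,1,0.5,20,0,0,0,20,0,0,0,20,0,0,0,15,0,0,0,0,0],
)

```text
time_s: 3.75
ee_pos: [0.6518, -0.1603, 0.099]
eef_rot: [-3.138, -0.001, 1.636]
force: [-1.1, -0.5, -0.6]
grip_width: 0.0567
grip_force: 0.0
```

>>> apply_moves(
  plan=[0,0,0,0,0,0,0,0,0,0,0,0,0,0,0,0,0,0,0,0,0,0,0,0],
  hand=-1,
  squeeze=20,
)

```text
time_s: 4.35
ee_pos: [0.6533, -0.1598, 0.1012]
eef_rot: [3.141, 0.0, 1.637]
force: [-0.6, 0.3, -0.1]
grip_width: 0.0115
grip_force: 0.0
```

```bash
python3 - <<'E'
from h import *
c=shot('wrist','w2.png');o=monitor.get_obs();print(o['ee_pos'],o['grip_width'],o['grip_force'],o['force'])
P=cloud(c);im=c['image'].astype(int);m=(im.max(-1)<80)&(P[...,2]>.108)&(P[...,2]<.135)&(abs(P[...,0]-.65)<.05)&(abs(P[...,1]+.165)<.06)
q=P[m];print(len(q))
if len(q):print(q.min(0),q.max(0),np.median(q,0))
E
```

```text
[ 0.65328976 -0.15983134  0.10113037] 0.007957100409803897 0.0 [-0.36868489  0.53350745 -0.24488161]
780
[ 0.64195972 -0.16826036  0.10848289] [ 0.66334672 -0.14846536  0.12688566] [ 0.65285308 -0.15532277  0.12424105]
```

View pics/w2.png

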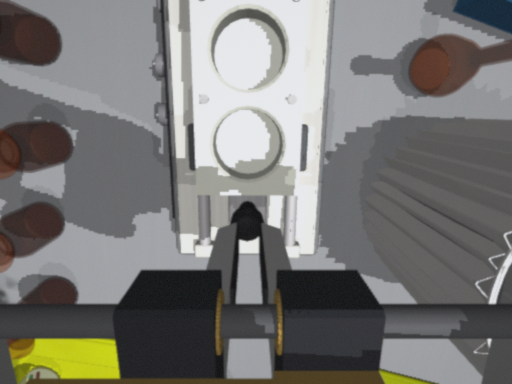

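```bash
python3 - <<'E'
from h import *
c=np.load('pics/w2.png.npz');P=cloud(c);im=c['image'].astype(int)
for v in range(196,300,6): print(v,[tuple((P[v,u]*1000).round(0).astype(int)) for u in (225,235,247,258,268)], im[v,247])
E
```

```text
196 [(np.int64(634), np.int64(-158), np.int64(57)), (np.int64(643), np.int64(-151), np.int64(82)), (np.int64(652), np.int64(-150), np.int64(81)), (np.int64(661), np.int64(-150), np.int64(80)), (np.int64(670), np.int64(-155), np.int64(59))] [126 125 126]
202 [(np.int64(634), np.int64(-163), np.int64(59)), (np.int64(643), np.int64(-156), np.int64(81)), (np.int64(652), np.int64(-154), np.int64(87)), (np.int64(661), np.int64(-155), np.int64(80)), (np.int64(670), np.int64(-160), np.int64(59))] [24 23 24]
208 [(np.int64(634), np.int64(-168), np.int64(59)), (np.int64(643), np.int64(-161), np.int64(80)), (np.int64(652), np.int64(-149), np.int64(117)), (np.int64(661), np.int64(-160), np.int64(80)), (np.int64(671), np.int64(-166), np.int64(58))] [21 24 24]
214 [(np.int64(635), np.int64(-174), np.int64(58)), (np.int64(644), np.int64(-153), np.int64(119)), (np.int64(652), np.int64(-151), np.int64(123)), (np.int64(660), np.int64(-152), np.int64(119)), (np.int64(671), np.int64(-171), np.int64(58))] [22 26 23]
220 [(np.int64(635), np.int64(-179), np.int64(59)), (np.int64(645), np.int64(-155), np.in
[... 2785 characters left out ...]
48), np.int64(-161), np.int64(194)), (np.int64(660), np.int64(-275), np.int64(2)), (np.int64(672), np.int64(-276), np.int64(0)), (np.int64(661), np.int64(-150), np.int64(211))] [162 164 166]
292 [(np.int64(645), np.int64(-151), np.int64(214)), (np.int64(648), np.int64(-163), np.int64(195)), (np.int64(660), np.int64(-283), np.int64(1)), (np.int64(672), np.int64(-282), np.int64(2)), (np.int64(661), np.int64(-153), np.int64(210))] [162 164 167]
298 [(np.int64(645), np.int64(-152), np.int64(217)), (np.int64(648), np.int64(-167), np.int64(194)), (np.int64(661), np.int64(-291), np.int64(1)), (np.int64(673), np.int64(-290), np.int64(0)), (np.int64(661), np.int64(-154), np.int64(212))] [163 165 169]
```

```bash
python3 - <<'E'
from h import *
c=np.load('pics/w1.png.npz');P=cloud(c);im=c['image']
for v in range(222,262,4): print(v,[(P[v,u]*1000).round(0).astype(int).tolist() for u in (180,190,198,300,308,318)])
c=shot('side','d1.png')
cv2.imwrite('pics/d1c.png',cv2.resize(c['image'][130:270,180:380,::-1],None,fx=4,fy=4,interpolation=cv2.INTER_CUBIC));o=monitor.get_obs();print(o['ee_pos'],o['grip_width'],o['grip_force'])
E
```

```text
222 [[551, -269, 1], [567, -268, 1], [579, -267, 2], [738, -257, 1], [751, -256, 0], [766, -255, 2]]
226 [[551, -276, 1], [617, -161, 297], [622, -161, 295], [681, -155, 299], [686, -156, 298], [767, -262, -1]]
230 [[613, -161, 304], [619, -160, 305], [623, -161, 301], [681, -157, 300], [684, -156, 304], [690, -155, 304]]
234 [[614, -160, 310], [620, -160, 309], [623, -162, 305], [680, -157, 307], [683, -156, 310], [689, -156, 309]]
238 [[615, -160, 316], [621, -160, 317], [623, -164, 305], [680, -159, 309], [682, -156, 316], [688, -155, 316]]
242 [[617, -160, 321], [622, -160, 321], [623, -167, 306], [680, -162, 308], [681, -156, 322], [686, -155, 322]]
246 [[618, -160, 326], [622, -161, 323], [624, -168, 307], [680, -163, 310], [681, -156, 325], [685, -156, 326]]
250 [[619, -160, 331], [623, -161, 329], [624, -170, 307], [680, -166, 310], [680, -157, 328], [684, -156, 331]]
254 [[619, -160, 335], [623, -162, 331], [624, -173, 308], [680, -167, 311], [680, -157, 332], [683, -155, 336]]
258 [[620, -160, 339], [623, -164, 331], [624, -174, 309], [680, -169, 313], [680, -159, 333], [683, -156, 339]]
[ 0.65327728 -0.15985246  0.10109347] 0.0037805080866453156 0.0
```

View pics/d1c.png

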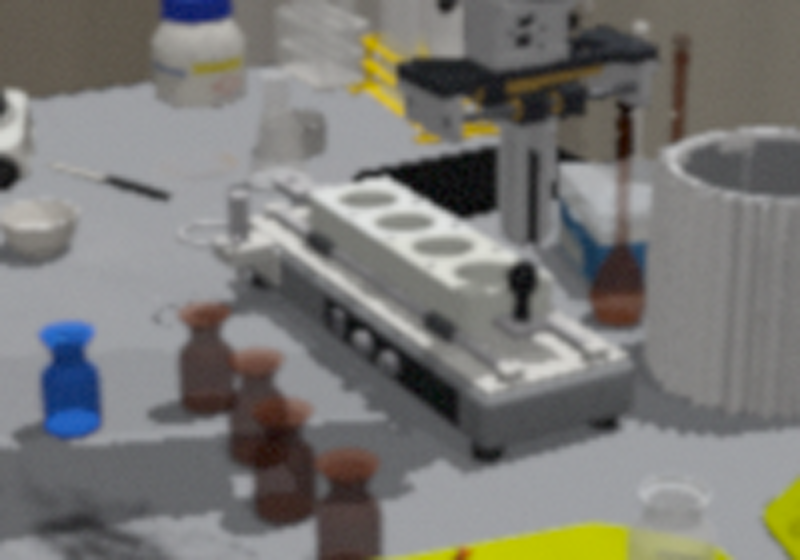

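```bash
python3 - <<'E'
from h import *
c=np.load('pics/d1.png.npz');P=cloud(c);o=monitor.get_obs()
pr=lambda p:((cv2.projectPoints(np.array([p],float),np.array(c['rvec'],float),np.array(c['tvec'],float),np.array(c['mtx']),None)[0].ravel()-[180,130])*4).round()
print('tcp in crop',pr(o['ee_pos']),'knobtop',pr([.652,-.16,.127]), 'tcp+43',pr(np.array(o['ee_pos'])+[0,0,.043]))
for y in range(200,260,6):
    u=180+525//4;v=130+y//4;print(y,P[v,u-2].round(3),P[v,u].round(3),P[v,u+3].round(3))
E
```

```text
tcp in crop [523. 289.] knobtop [523. 256.] tcp+43 [525. 233.]
200 [ 0.641 -0.169  0.175] [ 0.645 -0.172  0.175] [ 0.659 -0.166  0.171]
206 [ 0.64  -0.17   0.172] [ 0.646 -0.17   0.171] [ 0.659 -0.165  0.167]
212 [ 0.64  -0.171  0.166] [ 0.646 -0.172  0.166] [ 0.657 -0.169  0.163]
218 [ 0.638 -0.175  0.165] [ 0.645 -0.173  0.163] [ 0.659 -0.166  0.159]
224 [ 0.642 -0.168  0.156] [ 0.648 -0.168  0.155] [ 0.656 -0.171  0.155]
230 [ 0.639 -0.173  0.155] [ 0.645 -0.174  0.155] [ 0.658 -0.167  0.15 ]
236 [ 0.642 -0.168  0.147] [ 0.647 -0.169  0.146] [ 0.658 -0.168  0.144]
242 [ 0.64  -0.171  0.145] [ 0.648 -0.168  0.143] [ 0.659 -0.167  0.14 ]
248 [ 0.814  0.132 -0.001] [ 0.648 -0.169  0.137] [0.829 0.122 0.   ]
254 [ 0.812  0.127 -0.002] [ 0.819  0.125 -0.003] [ 0.827  0.118 -0.002]
```

Both cameras show the finger tips about 40 mm higher than the reported TCP (0.140 against 0.101). That is why the fingers shut above the knob. I'll allow for this offset from here on.

>>> apply_moves(
  plan=[0,0,0,0,0,0,0,0,0,0,0,0,0,0,0,0,0,-1,0,0,0,0,8,0,0,0,8,0,0,0,8,0,0,0,8,0,0,0,8,0,0,0,0,0,0,0,0,0],
  hand=0.2,
)

```text
time_s: 5.65
ee_pos: [0.6523, -0.1599, 0.061]
eef_rot: [-3.141, -0.0, 1.637]
force: [0.4, -0.3, 0.5]
grip_width: 0.0564
grip_force: 0.0
```

>>> apply_moves(
  plan=[0,0,0,0,0,0,0,0,0,0,0,0,0,0,0,0,0,0,0,0,0,0,0,0],
  hand=-1,
  squeeze=20,
)

```text
time_s: 6.25
ee_pos: [0.6521, -0.1599, 0.0612]
eef_rot: [-3.141, -0.0, 1.637]
force: [-2.7, -0.0, 1.2]
grip_width: 0.0222
grip_force: 20.0
```

>>> apply_moves(
  plan=[-4,0,0,0,-4,0,0,0,-4,0,0,0,-4,0,0,0,-4,0,0,0,-4,0,0,0,-4,0,0,0,-4,0,0,0,-4,0,0,0,-4,0,0,0],
)

```text
time_s: 7.25
ee_pos: [0.6543, -0.1971, 0.0608]
eef_rot: [-3.139, -0.006, 1.637]
force: [-10.8, 26.4, 7.8]
grip_width: 0.0223
grip_force: 20.0
```

>>> apply_moves(
  plan=[0,0,0,0,0,0,0,0],
)

```text
time_s: 7.45
ee_pos: [0.6543, -0.1975, 0.0608]
eef_rot: [-3.139, -0.004, 1.638]
force: [-9.6, 15.5, 7.2]
grip_width: 0.0222
grip_force: 20.0
```

```bash
python3 - <<'E'
from h import *
c=shot('wrist','w3.png');P=cloud(c);im=c['image'].astype(int)
o=monitor.get_obs();print(o['ee_pos'],o['force'])
f=(abs(P[...,2]-.0755)<.003)&(abs(P[...,0]-.65)<.03)&(P[...,1]>-.18)&(P[...,1]<.06)
n,l,s,ce=cv2.connectedComponentsWithStats(f.astype(np.uint8))
for i in range(1,n):
    if s[i,4]>150:
        t=P[l==i];print('well',s[i,4],ce[i].round(),(t.min(0)+t.max(0))/2,np.ptp(t,0))
E
```

```text
[ 0.65431768 -0.19749496  0.06081863] [-8.93930275 15.89501206  6.64983034]
well 5550 [250.  39.] [ 0.64814254 -0.08526345  0.07615355] [0.04783136 0.04407756 0.00468552]
well 4642 [249. 144.] [ 0.65175139 -0.14539177  0.07629239] [0.04788772 0.04781955 0.00440567]
```

>>> apply_moves(
  plan=[0.5,0,0,0,0.5,0,0,0,0,0,0,0,0,0,0,0,0,0,-15,0,0,0,-25,0,0,0,-30,0,0,0,-30,0,-11,-26.5,-30,0,-11,-26.5,0,0,-11,-26.5,0,0,-11,-26.5,0,0,-11,-26.5,0,0,-11,-26.5,0,0,-11,-26.5,0,0,-11,-26.5,0,0,0,0,0,0],
  hand=0.5,
)

```text
time_s: 9.2
ee_pos: [0.4472, -0.3021, 0.1927]
eef_rot: [3.141, 0.001, 1.634]
force: [0.1, -0.2, -0.4]
grip_width: 0.0706
grip_force: 0.0
```

```bash
cat >> h.py <<'E'
def bottles(save):
    c=shot('wrist',save);P=cloud(c);im=c['image'];h=cv2.cvtColor(im,cv2.COLOR_RGB2HSV).astype(int)
    m=((h[...,0]<12)|(h[...,0]>170))&(h[...,1]>60)&(P[...,2]>.069)&(P[...,2]<.088)&(P[...,0]<.55)
    n,l,s,ce=cv2.connectedComponentsWithStats(m.astype(np.uint8));r=[]
    for i in range(1,n):
        if s[i,4]>80:
            t=P[l==i];b=((t.min(0)+t.max(0))/2).round(4);print('B',ce[i].round(),s[i,4],b,np.ptp(t,0).round(3));r.append(b)
    return r
E
python3 - <<'E'
from h import *
r=bottles('w4.png')
o=monitor.get_obs();print(o['ee_pos'])
for b in r: to(b[0],b[1],-.012,o['eef_rot'][2])
c=np.load('pics/w4.png.npz');P=cloud(c);im=c['image']
h=cv2.cvtColor(im,cv2.COLOR_RGB2HSV).astype(int)
E
```

```text
B [270.  11.] 911 [ 0.4575 -0.1395  0.0782] [0.038 0.023 0.005]
B [249.  93.] 1295 [ 0.4427 -0.2124  0.0777] [0.038 0.039 0.005]
B [252. 176.] 1040 [ 0.4507 -0.2952  0.078 ] [0.038 0.037 0.005]
B [244. 293.] 122 [ 0.4522 -0.4355  0.0786] [0.015 0.012 0.019]
[ 0.4484556  -0.30146797  0.19258208]
to [161.3  19.1 204.4] spin 0.0 rot [3.140e+00 1.000e-03 1.635e+00]
to [ 89.5  -0.3 204.5] spin 0.0 rot [3.140e+00 1.000e-03 1.635e+00]
to [  6.4   2.3 204.6] spin 0.0 rot [3.140e+00 1.000e-03 1.635e+00]
to [-133.7   -5.1  204.7] spin 0.0 rot [3.140e+00 1.000e-03 1.635e+00]
```

View pics/w4.png

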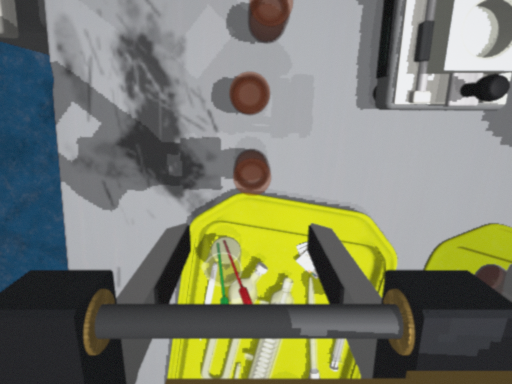

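The view shows three amber bottles at (252,176), (249,93) and (270,11). I'm grasping the nearest one.

>>> apply_moves(
  plan=[2,1,25,0,2,0,25,0,0,0,25,0,0,0,25,0,0,0,25,0,0,0,25,0,0,0,20,0,0,0,15,0,0,0,10,0,0,0,8,0,0,0,0,0],
)

```text
time_s: 10.35
ee_pos: [0.4499, -0.2963, -0.0124]
eef_rot: [-3.141, -0.001, 1.637]
force: [0.4, 0.6, -0.4]
grip_width: 0.0705
grip_force: 0.0
```

>>> apply_moves(
  plan=[0,0,0,0,0,0,0,0,0,0,0,0,0,0,0,0,0,0,0,0],
  hand=-1,
  squeeze=20,
)

```text
time_s: 10.85
ee_pos: [0.45, -0.2968, -0.0115]
eef_rot: [3.141, 0.0, 1.637]
force: [0.4, 0.2, 3.8]
grip_width: 0.0429
grip_force: 20.0
```

>>> apply_moves(
  plan=[0,0,-10,0,0,0,-28,0,0,0,-36,0,0,0,-36,0,0,0,-36,0,0,0,-36,0,17.2,26.4,0,0,17.2,26.4,0,0,17.2,26.4,0,0,17.2,26.4,0,0,17.2,26.4,0,0,17.2,26.4,0,0,17.2,26.4,0,0,17.2,26.4,0,0,0,0,0,0,0,0,0,0],
)

```text
time_s: 12.45
ee_pos: [0.6513, -0.145, 0.1699]
eef_rot: [-3.141, -0.0, 1.638]
force: [0.3, -0.2, -2.2]
grip_width: 0.0432
grip_force: 20.0
```

```bash
cat >> h.py <<'E'
def wells(save):
    c=shot('wrist',save);P=cloud(c);o=monitor.get_obs();print(o['ee_pos'],o['grip_width'])
    f=(abs(P[...,2]-.0755)<.004)&(abs(P[...,0]-.647)<.03)&(P[...,1]<.3)
    n,l,s,ce=cv2.connectedComponentsWithStats(f.astype(np.uint8))
    for i in range(1,n):
        if s[i,4]>150:
            t=P[l==i];print('well',s[i,4],ce[i].round(),((t.min(0)+t.max(0))/2).round(4),np.ptp(t,0).round(4))
E
python3 - <<'E'
from h import *
wells('w5.png')
to(.6517,-.1454,.064)
E
```

```text
[ 0.65100541 -0.14555781  0.17011252] 0.043290532989831584
well 2335 [250.  55.] [ 0.6447 -0.0244  0.0765] [0.0478 0.0464 0.006 ]
well 2059 [249. 125.] [ 0.6482 -0.0853  0.0768] [0.0477 0.0477 0.0053]
well 1145 [248. 183.] [ 0.6518 -0.1422  0.0762] [0.0474 0.0338 0.0054]
to [1.000e-01 8.000e-01 1.061e+02] spin -0.0 rot [-3.141 -0.     1.637]
```

View pics/w5.png

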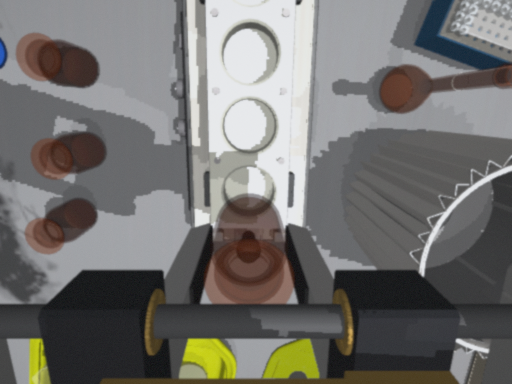

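The held bottle at (250,265) is above the first bore, with the empty bores at (249,125) and (250,55). Lowering it.

>>> apply_moves(
  plan=[0,0.8,25,0,0,0,25,0,0,0,15,0,0,0,8,0,0,0,6,0,0,0,6,0,0,0,6,0,0,0,5,0,0,0,4,0,0,0,4,0,0,0,2,0,0,0,0,0],
)

```text
time_s: 13.7
ee_pos: [0.6524, -0.1453, 0.0645]
eef_rot: [3.141, 0.0, 1.637]
force: [-1.9, 0.3, 1.6]
grip_width: 0.0432
grip_force: 20.0
```

>>> apply_moves(
  plan=[0,0,0,0,0,0,0,0,0,0,0,0,0,0,-10,0,0,0,-25,0,0,0,-30,0,0,0,-30,0,0,0,-30,0,-6.6,-26.7,0,0,-6.6,-26.7,0,0,-6.6,-26.7,0,0,-6.6,-26.7,0,0,-6.6,-26.7,0,0,-6.6,-26.7,0,0,-6.6,-26.7,0,0,-6.6,-26.7,0,0,0,0,0,0],
  hand=0.4,
)

```text
time_s: 15.4
ee_pos: [0.441, -0.2128, 0.1903]
eef_rot: [3.141, 0.001, 1.635]
force: [-0.4, 0.3, -0.1]
grip_width: 0.0658
grip_force: 0.0
```

```bash
python3 - <<'E'
from h import *
r=bottles('w6.png')
o=monitor.get_obs();print(o['ee_pos'],o['grip_width'])
for b in r: to(b[0],b[1],-.012,o['eef_rot'][2])
E
```

```text
B [274.   9.] 748 [ 0.4541 -0.0489  0.0783] [0.039 0.02  0.006]
B [269. 102.] 1293 [ 0.4572 -0.1308  0.0783] [0.039 0.039 0.005]
B [250. 180.] 1053 [ 0.4429 -0.2116  0.0783] [0.038 0.038 0.005]
B [245. 359.] 116 [ 0.4515 -0.4357  0.0789] [0.013 0.012 0.018]
[ 0.44223563 -0.21256758  0.19024867] 0.0660241769796115
to [162.8  22.1 202.1] spin 0.0 rot [3.140e+00 1.000e-03 1.635e+00]
to [ 80.8  19.9 202.2] spin 0.0 rot [3.140e+00 1.000e-03 1.635e+00]
to [  1.1   0.4 202.2] spin 0.0 rot [3.140e+00 1.000e-03 1.635e+00]
to [-223.1   -5.4  202.5] spin 0.0 rot [3.140e+00 1.000e-03 1.635e+00]
```

>>> apply_moves(
  plan=[0,0,25,0,0,0,25,0,0,0,25,0,0,0,25,0,0,0,25,0,0,0,25,0,0,0,20,0,0,0,14,0,0,0,10,0,0,0,8,0,0,0,0,0],
)

```text
time_s: 16.55
ee_pos: [0.4427, -0.2118, -0.0135]
eef_rot: [-3.141, -0.001, 1.637]
force: [0.3, 1.1, 0.6]
grip_width: 0.066
grip_force: 0.0
```

>>> apply_moves(
  plan=[0,0,0,0,0,0,0,0,0,0,0,0,0,0,0,0,0,0,0,0],
  hand=-1,
)

```text
time_s: 17.05
ee_pos: [0.4429, -0.2122, -0.0125]
eef_rot: [3.141, 0.0, 1.637]
force: [-1.4, 0.7, 7.0]
grip_width: 0.0434
grip_force: 20.0
```

>>> apply_moves(
  plan=[0,0,-10,0,0,0,-28,0,0,0,-36,0,0,0,-36,0,0,0,-36,0,0,0,-36,0,14.1,26.6,0,0,14.1,26.6,0,0,14.1,26.6,0,0,14.1,26.6,0,0,14.1,26.6,0,0,14.1,26.6,0,0,14.1,26.6,0,0,14.1,26.6,0,0,0,0,0,0,0,0,0,0,0,0,0,0],
)

```text
time_s: 18.75
ee_pos: [0.6469, -0.0859, 0.1692]
eef_rot: [-3.141, 0.0, 1.636]
force: [-0.9, -1.3, -3.2]
grip_width: 0.043
grip_force: 20.0
```

```bash
python3 - <<'E'
from h import *
wells('w7.png')
to(.6481,-.0853,.064)
E
```

```text
[ 0.64699602 -0.08602488  0.16940871] 0.04338764629947016
well 2347 [250.  54.] [0.6412 0.0354 0.0768] [0.0478 0.0461 0.0053]
well 2067 [250. 124.] [ 0.6448 -0.0254  0.0768] [0.0476 0.0476 0.0055]
well 1159 [250. 182.] [ 0.6483 -0.0821  0.0767] [0.0472 0.0338 0.0051]
to [  0.7   1.1 105.4] spin -0.001 rot [-3.142  0.     1.636]
```

>>> apply_moves(
  plan=[0.5,1.1,25,0,0,0,25,0,0,0,15,0,0,0,8,0,0,0,6,0,0,0,6,0,0,0,6,0,0,0,5,0,0,0,4,0,0,0,4,0,0,0,2,0,0,0,0,0],
)

```text
time_s: 20.0
ee_pos: [0.6487, -0.0849, 0.0636]
eef_rot: [3.141, 0.0, 1.637]
force: [-3.1, 0.3, 2.4]
grip_width: 0.043
grip_force: 20.0
```

>>> apply_moves(
  plan=[0,0,0,0,0,0,0,0,0,0,0,0,0,0,-10,0,0,0,-25,0,0,0,-30,0,0,0,-30,0,0,0,-30,0,-4.4,-24.4,0,0,-4.4,-24.4,0,0,-4.4,-24.4,0,0,-4.4,-24.4,0,0,-4.4,-24.4,0,0,-4.4,-24.4,0,0,-4.4,-24.4,0,0,-4.4,-24.4,0,0,0,0,0,0],
  hand=0.4,
)

```text
time_s: 21.7
ee_pos: [0.4547, -0.1334, 0.1893]
eef_rot: [3.14, 0.001, 1.636]
force: [0.3, -0.3, 0.6]
grip_width: 0.0658
grip_force: 0.0
```

```bash
python3 - <<'E'
from h import *
r=bottles('w8.png')
o=monitor.get_obs();print(o['ee_pos'],o['grip_width'])
for b in r: to(b[0],b[1],-.012,o['eef_rot'][2])
E
```

```text
B [254.  87.] 1354 [ 0.4541 -0.0385  0.0784] [0.039 0.039 0.005]
B [251. 178.] 1076 [ 0.4577 -0.1294  0.0784] [0.038 0.039 0.006]
[ 0.45587021 -0.13325257  0.18925523] 0.06556118379494937
to [ 94.8   4.  201.2] spin 0.0 rot [3.140e+00 1.000e-03 1.636e+00]
to [  3.9   1.7 201.3] spin 0.0 rot [3.140e+00 1.000e-03 1.636e+00]
```

>>> apply_moves(
  plan=[2,1,25,0,0,0,25,0,0,0,25,0,0,0,25,0,0,0,25,0,0,0,25,0,0,0,20,0,0,0,13,0,0,0,10,0,0,0,8,0,0,0,0,0],
)

```text
time_s: 22.85
ee_pos: [0.457, -0.1307, -0.0134]
eef_rot: [-3.141, -0.0, 1.637]
force: [0.4, -0.4, 0.4]
grip_width: 0.0659
grip_force: 0.0
```

>>> apply_moves(
  plan=[0,0,0,0,0,0,0,0,0,0,0,0,0,0,0,0,0,0,0,0],
  hand=-1,
)

```text
time_s: 23.35
ee_pos: [0.4573, -0.131, -0.0125]
eef_rot: [3.141, 0.0, 1.637]
force: [-1.8, -0.4, 6.5]
grip_width: 0.043
grip_force: 20.0
```

>>> apply_moves(
  plan=[0,0,-10,0,0,0,-28,0,0,0,-36,0,0,0,-36,0,0,0,-36,0,0,0,-36,0,11.7,24.3,0,0,11.7,24.3,0,0,11.7,24.3,0,0,11.7,24.3,0,0,11.7,24.3,0,0,11.7,24.3,0,0,11.7,24.3,0,0,11.7,24.3,0,0,0,0,0,0,0,0,0,0,0,0,0,0],
)

```text
time_s: 25.05
ee_pos: [0.6442, -0.025, 0.1693]
eef_rot: [-3.141, 0.0, 1.636]
force: [0.1, -0.8, -1.5]
grip_width: 0.0433
grip_force: 20.0
```

```bash
python3 - <<'E'
from h import *
wells('w9.png')
to(.6447,-.0253,.064)
E
```

```text
[ 0.6442541  -0.02511451  0.16942845] 0.04336999535215827
well 2057 [249. 125.] [0.6412 0.0345 0.0767] [0.0477 0.0476 0.0056]
well 1083 [248. 182.] [ 0.6447 -0.0221  0.077 ] [0.0474 0.0334 0.005 ]
to [ -0.2   0.4 105.4] spin -0.001 rot [-3.142  0.     1.636]
```

>>> apply_moves(
  plan=[0,0.5,25,0,0,0,25,0,0,0,15,0,0,0,8,0,0,0,6,0,0,0,6,0,0,0,6,0,0,0,5,0,0,0,4,0,0,0,4,0,0,0,2,0,0,0,0,0],
)

```text
time_s: 26.3
ee_pos: [0.6454, -0.0246, 0.0636]
eef_rot: [3.141, 0.0, 1.637]
force: [-3.7, 0.1, 2.9]
grip_width: 0.0431
grip_force: 20.0
```

>>> apply_moves(
  plan=[0,0,0,0,0,0,0,0,0,0,0,0,0,0,-10,0,0,0,-25,0,0,0,-30,0,0,0,-30,0,0,0,-30,0,-0.8,-23.8,0,0,-0.8,-23.8,0,0,-0.8,-23.8,0,0,-0.8,-23.8,0,0,-0.8,-23.8,0,0,-0.8,-23.8,0,0,-0.8,-23.8,0,0,-0.8,-23.8,0,0,0,0,0,0],
  hand=0.4,
)

```text
time_s: 28.0
ee_pos: [0.4544, -0.0437, 0.1892]
eef_rot: [3.14, 0.0, 1.636]
force: [-0.6, -0.4, 0.1]
grip_width: 0.0659
grip_force: 0.0
```

```bash
python3 - <<'E'
from h import *
r=bottles('w10.png')
o=monitor.get_obs();print(o['ee_pos'],o['grip_width'])
for b in r: to(b[0],b[1],-.012,o['eef_rot'][2])
E
```

```text
B [248. 176.] 1086 [ 0.4542 -0.0373  0.0785] [0.038 0.039 0.006]
[ 0.45562011 -0.04364554  0.18923942] 0.06552146621170091
to [  6.5  -1.4 201.2] spin 0.0 rot [3.14  0.    1.636]
```

>>> apply_moves(
  plan=[3,-0.5,25,0,2,0,25,0,0,0,25,0,0,0,25,0,0,0,25,0,0,0,25,0,0,0,20,0,0,0,13,0,0,0,10,0,0,0,8,0,0,0,0,0],
)

```text
time_s: 29.15
ee_pos: [0.4549, -0.0385, -0.0136]
eef_rot: [-3.141, -0.0, 1.637]
force: [1.0, 0.4, 0.6]
grip_width: 0.0659
grip_force: 0.0
```

>>> apply_moves(
  plan=[0,0,0,0,0,0,0,0,0,0,0,0,0,0,0,0,0,0,0,0],
  hand=-1,
)

```text
time_s: 29.65
ee_pos: [0.4552, -0.0386, -0.0125]
eef_rot: [3.141, 0.0, 1.637]
force: [-2.9, 0.7, 5.6]
grip_width: 0.0434
grip_force: 20.0
```

>>> apply_moves(
  plan=[0,0,-10,0,0,0,-28,0,0,0,-36,0,0,0,-36,0,0,0,-36,0,0,0,-36,0,7.6,23.8,0,0,7.6,23.8,0,0,7.6,23.8,0,0,7.6,23.8,0,0,7.6,23.8,0,0,7.6,23.8,0,0,7.6,23.8,0,0,7.6,23.8,0,0,0,0,0,0,0,0,0,0,0,0,0,0],
)

```text
time_s: 31.35
ee_pos: [0.6403, 0.0344, 0.1693]
eef_rot: [-3.141, 0.0, 1.637]
force: [0.3, 0.7, -1.6]
grip_width: 0.0427
grip_force: 20.0
```

```bash
python3 - <<'E'
from h import *
wells('w11.png')
to(.6412,.0347,.064)
E
```

```text
[0.64035739 0.0343822  0.16944802] 0.04283569260459609
well 854 [250.  15.] [0.6322 0.1883 0.0737] [0.0246 0.0259 0.0043]
well 1096 [249. 182.] [0.6412 0.038  0.0769] [0.0478 0.0322 0.0042]
to [  0.3   0.9 105.4] spin -0.0 rot [-3.142 -0.     1.637]
```

>>> apply_moves(
  plan=[0,0.9,25,0,0,0,25,0,0,0,15,0,0,0,8,0,0,0,6,0,0,0,6,0,0,0,6,0,0,0,5,0,0,0,4,0,0,0,4,0,0,0,2,0,0,0,0,0],
)

```text
time_s: 32.6
ee_pos: [0.6419, 0.0347, 0.0635]
eef_rot: [3.141, 0.0, 1.637]
force: [-3.5, 0.4, 1.6]
grip_width: 0.0426
grip_force: 20.0
```

>>> apply_moves(
  plan=[0,0,0,0,0,0,0,0,0,0,0,0,0,0,-10,0,0,0,-25,0,0,0,-30,0,0,0,-30,0,0,0,-30,0,-29.4,-0.3,0,0,-29.4,-0.3,0,0,-29.4,-0.3,0,0,-29.4,-0.3,0,0,-29.4,-0.3,0,0,-29.4,-0.3,0,0,-29.4,-0.3,0,0,-29.4,-0.3,0,0,0,0,0,0,0,0,0,0],
  hand=0.2,
)

```text
time_s: 34.4
ee_pos: [0.6549, -0.2003, 0.1884]
eef_rot: [3.141, -0.0, 1.636]
force: [0.0, 0.7, -0.5]
grip_width: 0.0561
grip_force: 0.0
```

```bash
python3 - <<'E'
from h import *
o=monitor.get_obs();print(o['ee_pos'],o['grip_width'])
c=shot('wrist','w12.png');P=cloud(c);im=c['image'].astype(int)
m=(im.max(-1)<80)&(P[...,2]>.112)&(P[...,2]<.135)&(abs(P[...,0]-.65)<.04)&(P[...,1]<-.17);q=P[m];print('knob',len(q),q.min(0),q.max(0))
m=(P[...,2]>.14)&(P[...,2]<.17)&(abs(P[...,0]-.65)<.04)&(P[...,1]<.1)
n,l,s,ce=cv2.connectedComponentsWithStats(m.astype(np.uint8))
for i in range(1,n):
    if s[i,4]>100: t=P[l==i];print('bt',s[i,4],((t.min(0)+t.max(0))/2).round(4),np.median(t[:,2]))
to(.6545,-.2005,.061)
E
```

```text
[ 0.65485865 -0.20027768  0.18843548] 0.05611249600231097
knob 434 [ 0.64427788 -0.20463538  0.11359292] [ 0.66474121 -0.18446516  0.12716149]
bt 2652 [ 0.6493 -0.085   0.1537] 0.15407132886845654
bt 2184 [ 0.6529 -0.1459  0.1543] 0.15410995221633206
to [ -1.   -0.6 127.5] spin 0.0 rot [ 3.141 -0.     1.637]
```

View pics/w12.png

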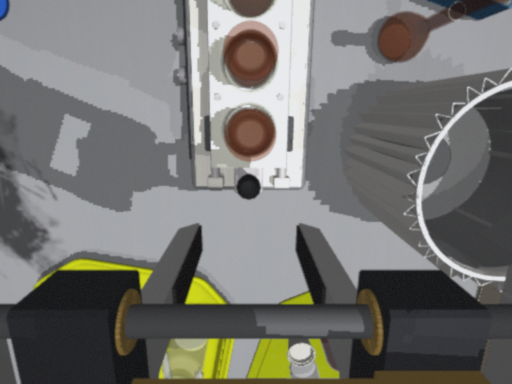

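The knob is at (249,187) and the bottles are seated at (250,57) and (250,133), with tops at 0.154. Gripping the knob and pushing.

>>> apply_moves(
  plan=[3,0,20,0,0,0,20,0,0,0,20,0,0,0,20,0,0,0,20,0,0,0,15,0,0,0,12,0,0,0,0,0],
)

```text
time_s: 35.25
ee_pos: [0.6542, -0.1964, 0.0596]
eef_rot: [-3.14, -0.001, 1.637]
force: [0.5, 0.3, -1.0]
grip_width: 0.0563
grip_force: 0.0
```

>>> apply_moves(
  plan=[0,0,0,0,0,0,0,0,0,0,0,0,0,0,0,0,2,0,0,0,3,0,0,0,4,0,0,0,5,0,0,0,6,0,0,0,6,0,0,0,6,0,0,0,6,0,0,0,6,0,0,0,6,0,0,0,6,0,0,0,6,0,0,0,6,0,0,0],
  hand=-1,
  squeeze=25,
)

```text
time_s: 36.95
ee_pos: [0.6503, -0.1288, 0.0614]
eef_rot: [3.141, 0.0, 1.637]
force: [-2.5, -1.4, 4.3]
grip_width: 0.0217
grip_force: 25.0
```

>>> apply_moves(
  plan=[5,0,0,0,5,0,0,0,5,0,0,0,5,0,0,0,3,0,0,0,3,0,0,0,3,0,0,0,3,0,0,0,2,0,0,0,0,0,0,0,0,0,0,0],
)

```text
time_s: 38.05
ee_pos: [0.6485, -0.0968, 0.0614]
eef_rot: [3.14, 0.002, 1.636]
force: [-0.7, -11.1, 3.0]
grip_width: 0.0221
grip_force: 25.0
```

>>> apply_moves(
  plan=[1.5,0,0,0,1.5,0,0,0,0,0,0,0,0,0,0,0],
)

```text
time_s: 38.45
ee_pos: [0.6485, -0.0965, 0.0614]
eef_rot: [3.139, 0.006, 1.635]
force: [2.5, -24.8, 2.0]
grip_width: 0.0217
grip_force: 25.0
```

>>> apply_moves(
  plan=[-2,0,0,0,-1,0,0,0,0,0,0,0],
)

```text
time_s: 38.75
ee_pos: [0.6484, -0.0965, 0.0614]
eef_rot: [3.14, 0.002, 1.636]
force: [-0.7, -9.1, 4.3]
grip_width: 0.022
grip_force: 25.0
```

>>> apply_moves(
  plan=[0,0,0,0,0,0,0,0,0,0,0,0,0,0,-15,0,0,0,-25,0,0,0,-30,0,0,0,-35,0,0,0,-35,0,20.4,-11,0,0,20.4,-11,0,0,20.4,-11,0,0,20.4,-11,0,0,20.4,-11,0,0,20.4,-11,0,0,20.4,-11,0,0,20.4,-11,0,0,0,0,0,0],
  hand=0,
)

```text
time_s: 40.45
ee_pos: [0.5487, 0.0636, 0.2025]
eef_rot: [3.14, -0.0, 1.639]
force: [0.1, -0.0, 0.2]
grip_width: 0.0472
grip_force: 0.0
```

```bash
python3 - <<'E'
from h import *
o=monitor.get_obs();print(o['ee_pos'],o['grip_width'])
c=shot('wrist','w13.png');im=c['image']
cv2.imwrite('pics/w13c.png',cv2.resize(im[0:260,60:410,::-1],None,fx=2.2,fy=2.2,interpolation=cv2.INTER_CUBIC))
P=cloud(c)
m=(P[...,2]>.092)&(P[...,2]<.12)&(P[...,0]<.59)&(P[...,0]>.5)&(P[...,1]>.08)&(P[...,1]<.2)
n,l,s,ce=cv2.connectedComponentsWithStats(m.astype(np.uint8))
for i in range(1,n):
    if s[i,4]>10:
        t=P[l==i];print(s[i],ce[i],t.min(0),t.max(0))
E
```

```text
[0.54865702 0.0635764  0.20251281] 0.04722979463287957
[242 116  18  17 227] [250.88986784 123.7753304 ] [0.53895233 0.11654511 0.09577399] [0.55553167 0.13144311 0.10536795]
```

View pics/w13c.png

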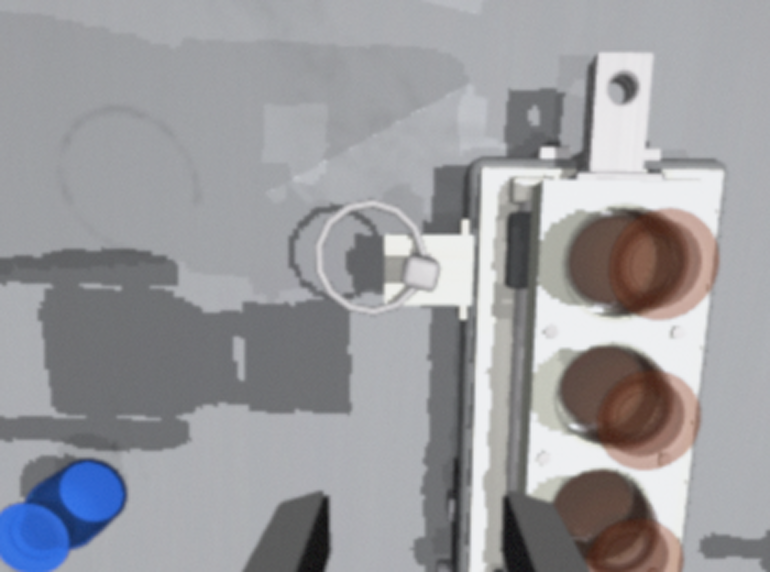

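```bash
python3 - <<'E'
from h import *
c=np.load('pics/w13.png.npz');P=cloud(c);im=c['image'].astype(int)
m=(P[...,2]>.060)&(P[...,2]<.082)&(P[...,0]<.56)&(P[...,0]>.46)&(P[...,1]>.08)&(P[...,1]<.2)
q=P[m];print('ring',len(q),np.median(q,0),q.min(0),q.max(0))
q=q[q[:,0]<.535]
A=np.c_[2*q[:,:2],np.ones(len(q))];s=np.linalg.lstsq(A,(q[:,:2]**2).sum(1),rcond=None)[0];print('circ',s[:2],np.sqrt(s[2]+s[:2]@s[:2]),np.median(q[:,2]))
# tongue top
K=c['mtx']
t=(abs(P[...,2]-.082)<.005)&(abs(P[...,0]-.635)<.03)&(P[...,1]>.15)&(P[...,1]<.3)
q=P[t];print('tongue',len(q),q.min(0),q.max(0),np.median(q[:,2]))
for y in np.arange(.16,.24,.01):
    r=q[abs(q[:,1]-y)<.002]
    if len(r): print(round(y,3),r[:,0].min().round(4),r[:,0].max().round(4))
# hole: dark region in tongue -> project onto tongue plane
sub=im[20:60,325:365].min(-1); 
sub2=(sub<130).astype(np.uint8);n,l,st,ce=cv2.connectedComponentsWithStats(sub2)
R=cv2.Rodrigues(np.array(c['rvec'],float))[0];tv=np.ravel(c['tvec']);C=-R.T@tv;zt=np.median(q[:,2])
for i in range(1,n):
    if st[i,4]>15:
        vs,us=np.where(l==i);uc=325+(us.min()+us.max())/2;vc=20+(vs.min()+vs.max())/2
        d=R.T@np.linalg.inv(K)@[uc,vc,1];X=C+d*(zt-C[2])/d[2];print('hole?',st[i],uc,vc,X)
# head top face
t=(P[...,2]>.101)&(P[...,2]<.108)&(P[...,0]<.57)&(P[...,1]>.1)&(P[...,1]<.14)
r=cv2.minAreaRect((P[t][:,:2]*1000).astype(np.float32));print('head',r,np.median(P[t],0))
t=(P[...,2]>.05)&(P[...,2]<.068)&(P[...,0]<.59)&(P[...,0]>.52)&(P[...,1]>.09)&(P[...,1]<.15);print('ear z',np.median(P[t],0),P[t].min(0),P[t].max(0))
E
```

```text
ring 691 [0.52978415 0.1310426  0.07003223] [0.49621631 0.10162193 0.06000014] [0.55990791 0.15582026 0.08027971]
circ [0.52072049 0.12851595] 0.023521335207208848 0.07077593907394253
tongue 1302 [0.61279157 0.15210806 0.077144  ] [0.64597872 0.22345169 0.08658904] 0.08244108112422203
0.16 0.6364 0.6364
0.17 0.6128 0.6134
0.18 0.6203 0.6444
0.19 0.6196 0.6441
0.2 0.619 0.6434
0.21 0.6185 0.6422
0.22 0.6179 0.6422
hole? [  0   6   6  34 123] 327.5 42.5 [0.61658798 0.20549389 0.08244108]
hole? [13 14 11 12 76] 343.0 39.5 [0.63123456 0.20917419 0.08244108]
head ((547.2948608398438, 124.18428039550781), (13.635737419128418, 15.346979141235352), 80.0872573852539) [0.54736965 0.12435138 0.10315458]
ear z [0.57107542 0.12457467 0.05903213] [0.52945566 0.09002783 0.0500461 ] [0.58996034 0.14997932 0.0678596 ]
```

>>> apply_moves(
  plan=[15,0.6,0,0,15,0.6,0,0,15,0.6,0,0,15.6,0.6,0,0,0,0,0,-0.148,0,0,0,-0.148,0,0,0,-0.148,0,0,0,-0.148,0,0,0,-0.148,0,0,0,-0.148,0,0,0,-0.148,0,0,0,-0.148,0,0,0,-0.148,0,0,0,0,0,0,0,0],
)

```text
time_s: 42.0
ee_pos: [0.5478, 0.1229, 0.2009]
eef_rot: [-3.142, -0.0, 2.965]
force: [0.3, 0.4, 0.4]
grip_width: 0.0469
grip_force: 0.0
```

```bash
python3 - <<'E'
from h import *
c=shot('wrist','w14.png');P=cloud(c)
t=(P[...,2]>.100)&(P[...,2]<.110)&(P[...,0]<.58)&(P[...,0]>.52)&(P[...,1]>.09)&(P[...,1]<.16)
print(t.sum());r=cv2.minAreaRect((P[t][:,:2]*1000).astype(np.float32));print('head',r,np.median(P[t],0),P[t][:,2].max())
to(.5473,.1242,.0365,2.967)
R=cv2.Rodrigues(np.array(c['rvec'],float))[0];tv=np.ravel(c['tvec']);p=np.array(c['mtx'])@(R@np.array([.547,.124,.105])+tv);print(p[:2]/p[2])
cv2.imwrite('pics/w14c.png',cv2.resize(c['image'][60:310,110:410,::-1],None,fx=2.4,fy=2.4,interpolation=cv2.INTER_CUBIC))
E
```

```text
203
head ((546.9696044921875, 124.3529052734375), (13.311566352844238, 15.356863021850586), 79.63322448730469) [0.54673116 0.12402935 0.10315897] 0.105667415270253
to [  0.7   1.3 164.5] spin -0.002 rot [-3.142 -0.     2.965]
[250.19989738 184.47973243]
```

View pics/w14c.png

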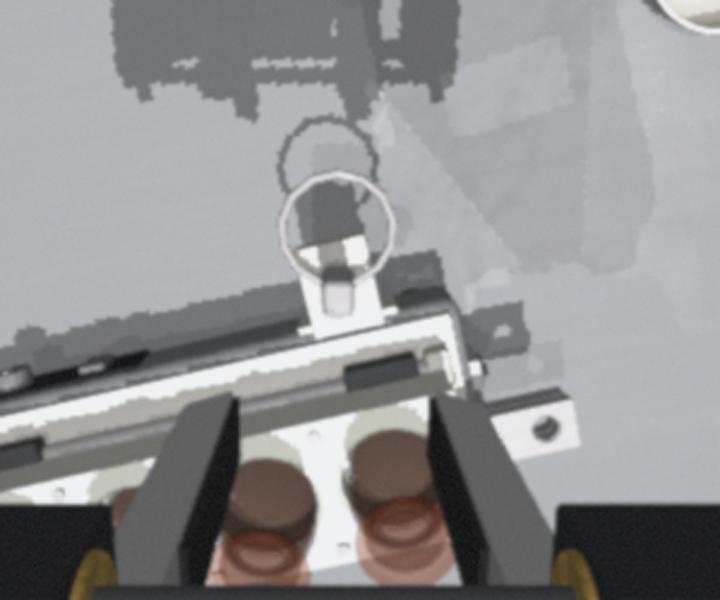

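The head is at (338,298), square to the fingers, and the ring points straight up in the view. Descending.

>>> apply_moves(
  plan=[0,1,25,0,0,0,25,0,0,0,25,0,0,0,25,0,0,0,20,0,0,0,15,0,0,0,10,0,0,0,8,0,0,0,6,0,0,0,5,0,0,0,0,0],
)

```text
time_s: 43.15
ee_pos: [0.5479, 0.1233, 0.0367]
eef_rot: [-3.141, -0.0, 2.968]
force: [-0.4, -0.1, -0.5]
grip_width: 0.0471
grip_force: 0.0
```

>>> apply_moves(
  plan=[0,0,0,0,0,0,0,0,0,0,0,0,0,0,0,0,0,0,0,0],
  hand=-1,
  squeeze=25,
)

```text
time_s: 43.65
ee_pos: [0.5481, 0.1235, 0.0372]
eef_rot: [3.141, 0.0, 2.969]
force: [0.6, 0.7, 1.6]
grip_width: 0.014
grip_force: 25.0
```

>>> apply_moves(
  plan=[0,0,-4,0,0,0,-8,0,0,0,-10,0,0,0,-12,0,0,0,-15,0,0,0,-20,0,0,0,-25,0,0,0,-10,0,0,0,0,0.134,0,0,0,0.134,0,0,0,0.134,0,0,0,0.134,0,0,0,0.134,0,0,0,0.134,0,0,0,0.134,0,0,0,0.134,0,0,0,0.134,0,0,0,0.132,0,0,0,0],
)

```text
time_s: 45.55
ee_pos: [0.5479, 0.1231, 0.141]
eef_rot: [-3.141, 0.0, 1.629]
force: [-0.2, -0.4, -0.8]
grip_width: 0.014
grip_force: 25.0
```

```bash
python3 - <<'E'
from h import *
to(.6307,.210,.141,1.631)
c=shot('side','d2.png');P=cloud(c)
cv2.imwrite('pics/d2c.png',cv2.resize(c['image'][120:260,170:350,::-1],None,fx=4.2,fy=4.2,interpolation=cv2.INTER_CUBIC))
E
```

```text
to [82.  87.7 -0. ] spin -0.002 rot [-3.141  0.     1.629]
```

View pics/d2c.png

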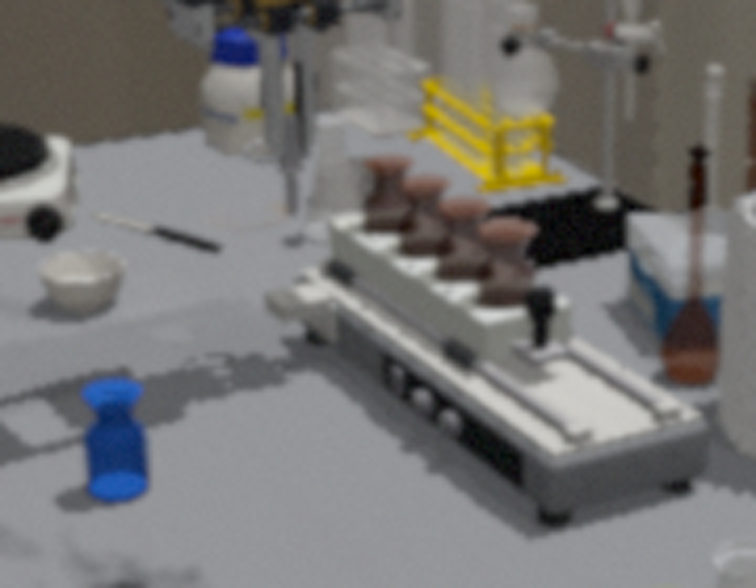

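>>> apply_moves(
  plan=[16,0,0,0,20,0,0,0,20,0,0,0,20,0,0,0,11,10,0,0,0,20,0,0,0,20,0,0,0,20,0,0,0,17.7,0,0,0,0,0,0,0,0,0,0,0,0,0,0],
)

```text
time_s: 46.8
ee_pos: [0.6296, 0.2158, 0.1411]
eef_rot: [-3.141, 0.0, 1.632]
force: [0.3, 0.6, -1.1]
grip_width: 0.0138
grip_force: 25.0
```

```bash
python3 - <<'E'
from h import *
to(.6307,.210,.141,1.631)
c=shot('wrist','w15.png');P=cloud(c);d=shot('side','d3.png');Q=cloud(d)
cv2.imwrite('pics/w15c.png',cv2.resize(c['image'][110:290,150:350,::-1],None,fx=3.3,fy=3.3,interpolation=cv2.INTER_CUBIC))
def reg(P,z0,z1,n,r=.02):
    m=(abs(P[...,0]-.631)<r)&(abs(P[...,1]-.21)<r)&(P[...,2]>z0)&(P[...,2]<z1);q=P[m];
    if len(q):print(n,len(q),np.median(q,0).round(4),q.min(0).round(4),q.max(0).round(4))
for z in np.arange(.10,.20,.01): reg(P,z,z+.01,'wrist %.2f'%z);reg(Q,z,z+.01,'side %.2f'%z)
for z in (.13,.14,.15): reg(cloud(np.load('pics/w15.png.npz')),z,z+.005,'s')
s=shot('scene','s2.png');S=cloud(s)
for z in np.arange(.10,.20,.01): reg(S,z,z+.01,'scene %.2f'%z)
m=(P[...,1]>.216)&(P[...,1]<.29)&(abs(P[...,0]-.63)<.045)&(P[...,2]>.15)&(P[...,2]<.20);q=P[m];print('ring',len(q),q.min(0),q.max(0),np.median(q,0))
E
```

```text
to [-5.9  0.7  0.1] spin 0.001 rot [-3.141  0.     1.632]
side 0.12 2 [0.6286 0.2123 0.1279] [0.6261 0.2111 0.1272] [0.631  0.2136 0.1286]
wrist 0.13 39 [0.6295 0.2203 0.1362] [0.6253 0.2168 0.1322] [0.6348 0.2212 0.1399]
side 0.13 8 [0.6269 0.2119 0.1352] [0.6229 0.2083 0.1312] [0.6302 0.2188 0.1389]
wrist 0.14 46 [0.6298 0.2207 0.1443] [0.626  0.2179 0.1403] [0.6347 0.2215 0.1499]
side 0.14 9 [0.6268 0.2127 0.1456] [0.6211 0.2066 0.1401] [0.6336 0.2202 0.1487]
side 0.15 8 [0.628  0.2143 0.1543] [0.6257 0.2085 0.1511] [0.631  0.2201 0.1592]
wrist 0.16 114 [0.6299 0.2241 0.1664] [0.6213 0.2186 0.1631] [0.6386 0.2262 0.1699]
side 0.16 11 [0.6267 0.2099 0.1655] [0.6191 0.2074 0.1612] [0.6331 0.2153 0.1691]
wrist 0.17 296 [0.6317 0.2243 0.1736] [0.611  0.2198 0.17  ] [0.6508 0.2299 0.18  ]
side 0.17 21 [0.627  0.2113 0.1736] [0.614  0.1994 0.1702] [0.6494 0.2273 0.1793]
wrist 0.18 328 [0.6299 0.2244 0.186 ] [0.6112 0.2219 0.1801] [0.6485 0.2261 0.19  ]
side 0.18 28 [0.6296 0.2078 0.186 ] [0.6114 0.1999 0.1809] [0.6503 0.2254 0.1897]
wrist 0.19 460 [0.6294 0.2245 0.1952] [0.611  0.2218 0
[... 334 characters left out ...]
0.1279]
scene 0.13 6 [0.6283 0.2138 0.1346] [0.6261 0.2089 0.1313] [0.6326 0.2186 0.1396]
scene 0.14 6 [0.629  0.2146 0.1447] [0.6233 0.2065 0.1404] [0.631  0.2169 0.1465]
scene 0.15 6 [0.6292 0.2121 0.1527] [0.6253 0.2058 0.1503] [0.632  0.2146 0.1567]
scene 0.16 10 [0.6238 0.2088 0.1662] [0.6121 0.2058 0.1627] [0.6351 0.2224 0.17  ]
scene 0.17 13 [0.6282 0.2098 0.1726] [0.6143 0.2028 0.1701] [0.6401 0.2193 0.1787]
scene 0.18 19 [0.6304 0.2063 0.1862] [0.6114 0.1991 0.1815] [0.6508 0.2192 0.1891]
scene 0.19 33 [0.629  0.2065 0.1942] [0.6115 0.1991 0.1901] [0.649  0.2214 0.1998]
ring 2462 [0.60180562 0.21857776 0.16313924] [0.65523239 0.26887138 0.19997336] [0.62889338 0.22772398 0.17503719]
```

View pics/w15c.png

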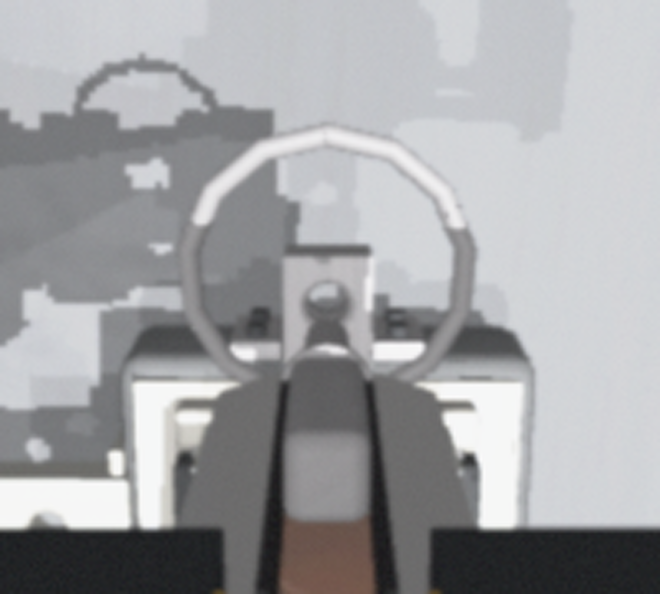

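The pin hangs in the fingers with its ring facing outwards, and the tongue hole is at (326,297) in this crop. Working out the offset between them.

```bash
python3 - <<'E'
from h import *
c=np.load('pics/w15.png.npz');P=cloud(c);K=np.array(c['mtx']);R=cv2.Rodrigues(np.array(c['rvec'],float))[0];tv=np.ravel(c['tvec']);C=-R.T@tv
t=(abs(P[...,2]-.082)<.004)&(abs(P[...,0]-.631)<.02)&(P[...,1]>.18)&(P[...,1]<.26);q=P[t]
print('tongue',len(q),q.min(0),q.max(0),np.median(q[:,2]))
for y in (.20,.205,.21,.215,.22):
    r=q[abs(q[:,1]-y)<.0015]; 
    if len(r):print(y,r[:,0].min(),r[:,0].max())
def pl(u,v,z=.0824):
    d=R.T@np.linalg.inv(K)@[u,v,1];return C+d*(z-C[2])/d[2]
for p in [(326,280),(326,318),(303,297),(350,297),(326,297)]: print(p,pl(150+p[0]/3.3-.35,110+p[1]/3.3-.35).round(4))
# shaft edges in the image per row: where should shaft be
m=(abs(P[...,0]-.63)<.012)&(P[...,2]>.128)&(P[...,2]<.152)&(abs(P[...,1]-.216)<.01)
for v in np.unique(np.where(m)[0]): us=np.where(m[v])[0];print(v,us.min(),us.max(),P[v,(us.min()+us.max())//2].round(4))
E
```

```text
tongue 577 [0.61856432 0.19283614 0.07801959] [0.64294258 0.22390541 0.08457811] 0.08253381407628871
0.2 0.6196623251966425 0.6425505105403021
0.205 0.6194144657513222 0.6429425770758473
0.21 0.6191708922679177 0.6427528298771304
0.215 0.6189305694263386 0.6424193744061137
0.22 0.6187012225558723 0.6419285999020301
(326, 280) [0.63   0.2163 0.0824]
(326, 318) [0.6307 0.2056 0.0824]
(303, 297) [0.6241 0.2112 0.0824]
(350, 297) [0.6369 0.212  0.0824]
(326, 297) [0.6303 0.2116 0.0824]
206 248 249 [0.6295 0.2211 0.1335]
207 245 252 [0.6295 0.2208 0.1349]
208 244 253 [0.6295 0.2212 0.1388]
209 243 254 [0.6295 0.221  0.1403]
210 243 253 [0.6295 0.2212 0.1435]
211 243 254 [0.6295 0.2209 0.1447]
212 242 255 [0.6295 0.2209 0.1469]
213 242 255 [0.6292 0.2259 0.1646]
214 242 255 [0.6292 0.2258 0.1662]
```

>>> apply_moves(
  plan=[-3,0.8,0,0,-2.3,0,0,0,0,0,8,0,0,0,10,0,0,0,8,0,0,0,6,0,0,0,4,0,0,0,2,0,0,0,0,0,0,0,0,0],
)

```text
time_s: 47.95
ee_pos: [0.6316, 0.2102, 0.1034]
eef_rot: [3.141, -0.0, 1.631]
force: [0.3, -0.1, -0.1]
grip_width: 0.014
grip_force: 25.0
```

```bash
python3 - <<'E'
from h import *
c=shot('wrist','w16.png');P=cloud(c);o=monitor.get_obs();print(o['ee_pos'],o['force'])
m=(abs(P[...,0]-.63)<.012)&(P[...,2]>.086)&(P[...,2]<.115)&(abs(P[...,1]-.212)<.012)
for v in np.unique(np.where(m)[0]): us=np.where(m[v])[0];print(v,us.min(),us.max(),P[v,(us.min()+us.max())//2].round(4), P[v,us][:,0].min().round(4),P[v,us][:,0].max().round(4))
t=(abs(P[...,2]-.082)<.0035)&(abs(P[...,0]-.631)<.02)&(P[...,1]>.18)&(P[...,1]<.26);q=P[t];print(q.min(0),q.max(0))
E
```

```text
[0.63159988 0.21017775 0.10340993] [-0.06708977 -0.45894105 -1.95925149]
206 248 249 [0.6314 0.2152 0.0948] 0.6314 0.6321
207 245 252 [0.6314 0.2157 0.0988] 0.6292 0.6344
208 244 253 [0.6314 0.2156 0.1012] 0.6286 0.6352
209 243 254 [0.6314 0.2154 0.1029] 0.6279 0.636
210 243 254 [0.6314 0.2155 0.1054] 0.6279 0.6359
211 243 254 [0.6314 0.2153 0.1072] 0.6279 0.6359
212 242 255 [0.6314 0.2156 0.1103] 0.6273 0.6368
213 242 255 [0.6312 0.2202 0.1265] 0.6273 0.6367
214 242 255 [0.6312 0.2203 0.1289] 0.6273 0.6366
[0.61845749 0.19752967 0.07858961] [0.64285011 0.22408834 0.08433591]
```

>>> apply_moves(
  plan=[0.2,-0.8,2,0,0,0,3,0,0,0,3,0,0,0,3,0,0,0,3,0,0,0,3,0,0,0,0,0],
)

```text
time_s: 48.7
ee_pos: [0.6304, 0.2101, 0.0854]
eef_rot: [-3.141, 0.0, 1.631]
force: [-0.9, -2.7, -2.1]
grip_width: 0.0139
grip_force: 25.0
```

>>> apply_moves(
  plan=[-0.3,0,3,0,0,0,3,0,0,0,3,0,0,0,3,0,0,0,3,0,0,0,3,0,0,0,3,0,0,0,3,0,0,0,0,0],
)

```text
time_s: 49.6
ee_pos: [0.6305, 0.2099, 0.0614]
eef_rot: [-3.141, 0.0, 1.631]
force: [-0.4, -3.0, -2.9]
grip_width: 0.0138
grip_force: 25.0
```

>>> apply_moves(
  plan=[0,0,1.5,0,0,0,1,0,0,0,1,0,0,0,1,0,0,0,0.5,0,0,0,0,0],
)

```text
time_s: 50.2
ee_pos: [0.6309, 0.21, 0.0599]
eef_rot: [3.14, -0.0, 1.631]
force: [-11.9, -7.5, 22.4]
grip_width: 0.0139
grip_force: 25.0
```

>>> apply_moves(
  plan=[0,0,-1.5,0,0,0,0,0],
)

```text
time_s: 50.4
ee_pos: [0.6308, 0.2099, 0.06]
eef_rot: [3.141, 0.0, 1.631]
force: [-6.9, -6.3, 11.0]
grip_width: 0.0137
grip_force: 25.0
```

>>> apply_moves(
  plan=[0,0,0,0,0,0,0,0,0,0,0,0,0,0,0,0,0,0,-5,0,0,0,-15,0,0,0,-25,0,0,0,-30,0,0,0,0,0],
  hand=0,
)

```text
time_s: 51.3
ee_pos: [0.6326, 0.2106, 0.1396]
eef_rot: [3.134, -0.002, 1.631]
force: [-0.2, 0.4, 0.6]
grip_width: 0.0468
grip_force: 0.0
```

```bash
python3 - <<'E'
from h import *
c=shot('wrist','w17.png');P=cloud(c);o=monitor.get_obs();print(o['ee_pos'],o['force'],o['grip_width'])
def f(n,x0,x1,y0,y1,z0,z1):
    m=(P[...,0]>x0)&(P[...,0]<x1)&(P[...,1]>y0)&(P[...,1]<y1)&(P[...,2]>z0)&(P[...,2]<z1);q=P[m];print(n,len(q))
    if len(q):print(np.median(q,0).round(4),q.min(0).round(4),q.max(0).round(4))
f('headtop',.61,.65,.19,.23,.115,.14)
f('ring',.59,.67,.232,.29,.08,.11)
f('ringfar',.62,.64,.232,.29,.08,.11)
to(.628,.2565,.105,1.631)
E
```

```text
[0.63172205 0.21032258 0.13685538] [ 0.50223268  0.57428355 -0.84409306] 0.047287166625091005
headtop 388
[0.6308 0.2121 0.126 ] [0.624  0.2029 0.1153] [0.6378 0.2187 0.1281]
ring 498
[0.6292 0.2522 0.0942] [0.6028 0.232  0.0908] [0.6567 0.2622 0.0968]
ringfar 127
[0.63   0.2595 0.0947] [0.6202 0.2567 0.0927] [0.64   0.2622 0.0968]
to [46.3 -1.1 31.9] spin -0.0 rot [ 3.137e+00 -1.000e-03  1.631e+00]
```

>>> apply_moves(
  plan=[15,0,0,0,15,0,0,0,15,-1,0,0,0,0,15,0,0,0,20,0,0,0,20,0,0,0,15,0,0,0,5,0,0,0,0,0],
  hand=-1,
)

```text
time_s: 52.25
ee_pos: [0.6267, 0.2547, 0.0577]
eef_rot: [-3.14, 0.0, 1.631]
force: [0.2, -0.4, 1.5]
grip_width: 0.0002
grip_force: 0.0
```

>>> apply_moves(
  plan=[0,0,3,0,0,0,3,0,0,0,3,0,0,0,3,0,0,0,3,0,0,0,3,0,0,0,3,0,0,0,3,0,0,0,3,0,0,0,3,0,0,0,3,0,0,0,3,0,0,0,3,0,0,0,3,0,0,0,3,0,0,0,0,0],
)

```text
time_s: 53.85
ee_pos: [0.6266, 0.2548, 0.0129]
eef_rot: [-3.141, 0.0, 1.631]
force: [0.3, 0.4, -0.3]
grip_width: 0.0001
grip_force: 0.0
```

```bash
cat >> h.py <<'E'
def ringcheck(save,cam='wrist'):
    c=shot(cam,save);P=cloud(c);o=monitor.get_obs();print(o['ee_pos'],o['force'],o['grip_width'])
    for n,x0,x1,y0,y1,z0,z1 in [('headtop',.61,.65,.19,.23,.115,.14),('ring',.59,.67,.228,.29,.02,.11)]:
        m=(P[...,0]>x0)&(P[...,0]<x1)&(P[...,1]>y0)&(P[...,1]<y1)&(P[...,2]>z0)&(P[...,2]<z1);q=P[m];print(n,len(q))
        if len(q):print(np.median(q,0).round(4),q.min(0).round(4),q.max(0).round(4))
    return c,P
E
python3 -c "
from h import *
ringcheck('w18.png')"
```

```text
[0.6267503  0.25485888 0.01319214] [-0.70691221  0.40300651  0.0947019 ] 0.00036256825074410247
headtop 19
[0.6283 0.2174 0.1163] [0.6275 0.2164 0.1154] [0.6289 0.2182 0.1175]
ring 2328
[0.627  0.2636 0.0889] [0.6141 0.2464 0.0503] [0.6393 0.2652 0.1098]
```

>>> apply_moves(
  plan=[3,0,-5,0,0,0,-15,0,0,0,-25,0,0,0,-30,0,0,0,-35,0,0,0,-35,0,-20,0,-20,0,-25,0,0,0,-30,0,0,0,-30,0,0,0,-20,0,0,0,0,0,0,0],
)

```text
time_s: 55.1
ee_pos: [0.6347, 0.1309, 0.1803]
eef_rot: [3.14, 0.0, 1.628]
force: [-0.8, 0.6, 0.5]
grip_width: 0.0008
grip_force: 0.0
```

```bash
python3 - <<'E'
from h import *
c,P=ringcheck('w19.png');d=shot('scene','s3.png')
R=cv2.Rodrigues(np.array(c['rvec'],float))[0];tv=np.ravel(c['tvec']);p=np.array(c['mtx'])@(R@np.array([.631,.21,.08])+tv);u,v=(p[:2]/p[2]).astype(int);print(u,v)
z=lambda im,u,v,h,f:cv2.resize(im[max(v-h,0):v+h,max(u-h,0):u+h,::-1],(f,f),interpolation=cv2.INTER_CUBIC)
p=np.array(d['mtx'])@(cv2.Rodrigues(np.array(d['rvec'],float))[0]@np.array([.631,.21,.06])+np.ravel(d['tvec']));a,b=(p[:2]/p[2]).astype(int)
cv2.imwrite('pics/fin.png',np.hstack([z(c['image'],u,max(v,70),70,400),z(d['image'],a,b,40,400)]))
S=cloud(d)
for n,Q in(('w',P),('s',S)):
    m=(abs(Q[...,0]-.631)<.04)&(Q[...,1]>.18)&(Q[...,1]<.24)&(Q[...,2]>.015)&(Q[...,2]<.06);q=Q[m];print(n,len(q),q.min(0) if len(q) else '',q.max(0) if len(q) else '')
E
```

```text
[0.63452469 0.13233426 0.18008163] [-0.80426326  0.70138684 -0.41246762] 0.0004907683649278075
headtop 323
[0.631  0.2096 0.126 ] [0.6243 0.2017 0.1224] [0.6381 0.2173 0.1287]
ring 0
248 103
w 468 [0.59116952 0.18004025 0.02170939] [0.67099367 0.2083717  0.05927097]
s 4 [0.60796419 0.20387948 0.04611325] [0.61581672 0.20510307 0.05550051]
```

View pics/fin.png

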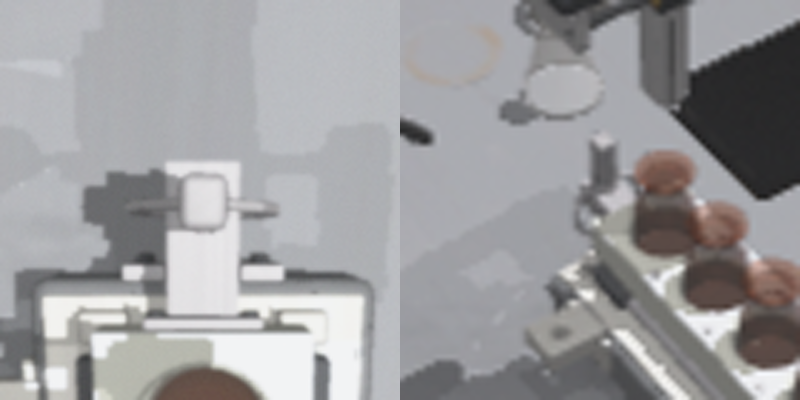

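The ring hangs upright round the tongue on both sides of the pin head (205,205), and the bottles are standing in their bores. The head top is at 0.126, where it should be with the shoulder seated. Handing in.

```bash
python3 -c "
from station import ctrl
print(ctrl.hand_in())"
```

```text
the job is handed in; nothing more can be done
None
```

The job is handed in: the carriage was drawn back, all four amber bottles were stood in its bores, it was pushed into the drive-end detent, and the linch pin is seated through tongue and lug with its ring snapped shut, all in about 55 s of the 210 s limit.

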